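# Slide the tall pepper mill home into the condiment dock

### The arm

A 6-joint arm with a two-finger parallel gripper is mounted at the origin on a cart in front of the work surface, level with it; the furniture and walls round the work are solid. World frame = base frame: x ahead of the robot, y to its left, z up, the work surface at z = 0. Lengths are in mm, angles in degrees, forces in N, time in s.
With the tool pointing down it reaches from about 275 to 850 mm from the base axis. Payload 19 kg.
Tool frame: the origin (TCP) lies midway between the tips of the shut fingers; the grasp point (between the pads) lies 19 mm behind it; z points along the fingers, y is the direction in which the jaws open and shut (so a half turn about z gives the same grasp; the last joint's range is limited). The gripper opens to 85 mm and grips with 20 to 120 N. Pads are 22 mm wide; open, the fingers measure 114 mm over their backs; the gripper's body (76 mm by 85 mm) begins 54 mm behind the grasp point. The pads swing forward as they close: fully open they stand 13 mm farther back than shut.
Start: joints at [62.395, 8.623, 82.357, -0, 89.026, -7.678], TCP at [195.98, 540.539, 231.267] pointing down, gripper open.
Joint ranges: [-160.23, 160.23], [-39.13, 120.54], [6.94, 153.29], [-79.49, 259.48], [9.18, 160.14], [-161.06, 161.06]. Speed limits (degrees/s): [108.29, 108.29, 127.2, 172.46, 172.46, 172.46].

### API

Orientations are given as [roll, pitch, yaw] about the fixed x, y, z axes, in that order (R = Rz(yaw) Ry(pitch) Rx(roll)).
In Python, from bench import env, vision, close_job gives the robot as it stands.
- The arm moves only by the shell command python3 -m inch 'ROWS'. ROWS is JSON, a list that holds one entry, the list of rows, each a list of 7 numbers: the closure, from -1 (fully open) to 1 (shut), then the shift along the tool's x, y, z in m, then the turn, a rotation vector about the tool's x, y, z in degrees. In form: [[[fingers, tx, ty, tz, rx, ry, rz], ...]]. A call has 1 to 8 rows; each row is the pose to reach, as a shift and turn from the pose commanded when the call began, along the tool's axes at that moment; what a row does not reach only later rows make up. A row lasts 1/8 s, in which the tool goes at most 62.5 mm and 10.7 degrees, less where a joint would pass 70% of its speed; a pose out of reach is approached as far as the arm can. A call with a gripper value outside its range is refused whole. The fingers move at their own pace and stop on an object; the grip force is fixed at half the most. Time passes only in rows, so rows that repeat a pose let the fingers close. It gives the time, the measured TCP pose, the force and the opening at its end, in the units of the state.
- env.sense(): the state, without advancing time (a new reading comes with each control period).
- vision.grab_frame(name): name is "scene" or "top"; returns a dict with "image" (480x640x3 uint8, blue, green, red), "intrinsics" (3x3 intrinsics, pixels), "eye" and "rotation" of the camera in the world. Camera axes: x right, y up, looking along -z (the intrinsics and any distortion apply to the point x, -y, -z); pixel columns grow to the right and rows downward; lengths in mm; the calibration is good to about 2 mm. A picture is of the moment at which its call begins. There is no depth.
- close_job(): hands the job in, once; it reports no verdict.
The state is a dict: "t": time; "joints": joint angles; "joint_vel": joint speeds; "joint_efforts": joint torques, N m; "tcp_pos": TCP position; "tcp_rot": TCP orientation; "contact_force": force on the tool from outside, world axes, zero at the start; "torque": the same for the moment, N m; "grip_width": finger opening in mm.
Only numpy, scipy, OpenCV 4.12 (cv2) and the standard library are available. Lean on these libraries where they do the work, as an engineer would, in place of code of your own. Each camera call takes 0.05 s, during which the arm holds its last target.

### The job

The tall pepper mill has been left standing in front of the condiment dock on the board that covers the hob. Push it gently, low on its foot so that it slides upright without tipping, into the one empty bay of the dock until its foot is home against the back rail, then move clear. Do not grip, lift or tip it, and leave the short salt mill, the oil bottle, the open jar and the phone where they are.

Things in the scene. Friction and masses are not known exactly. Their poses are not given: they have to be found in the camera images.
- pepper_mill: Tall dark wooden pepper mill, loose, about 0.3 kg, 180 mm high, upright on the cover board (top z = 0.055). Foot 64 mm across, its side upright to 24 mm height; above it 35 to 44 mm across, neck 26 mm at 135 mm. Origin: centre of its underside, z up. Pushed higher than about 30 mm above the board it may tip.
- dock: Low wooden dock fixed on the cover board: a back rail 286 mm long, 30 mm high, and four dividers 10 mm thick, 30 mm high, 45 mm long, making three floorless bays 82 mm wide, open towards the robot. Origin: middle of the rail's front face, at its foot (z = 0.055). x axis: from the mouths to the rail (within 0.12 rad of world x); y along the rail; bay centre lines at y = -0.092, 0, +0.092.
- pad: Thin grey felt disc, 58 mm across, flush with the board (no step), in the empty bay, which changes from run to run: it marks where the pepper mill's foot belongs. Origin: its centre, on the bay's centre line, 35 mm in front of the back rail (a foot touching the rail is centred 3 mm beyond it).
- salt_mill: Short dark wooden salt mill, 110 mm high, same round foot 64 mm across, loose, upright in another bay. To be left alone. Origin: centre of its underside.
- oil_bottle: Green glass oil bottle with a black cap, 60 mm across, 160 mm high, loose, upright in the remaining bay. To be left alone. Origin: centre of its underside.
- canister: White porcelain storage jar without its lid, 114 mm across, 122 mm high, loose, at the far left end of the cover board. To be left alone. Origin: centre of its underside.
- phone: Black flip phone lying closed, 46 x 95 x 19 mm, loose, at the far right corner of the cover board. To be left alone. Origin: centre of its underside, long side along its y axis.
- cover_board: Fixed light wooden board over the front half of the hob: 290 mm (x) by 740 mm (y), smooth level top at z = 0.055, from x = 0.405 to 0.695 and y = -0.18 to 0.56. Origin: centre of its underside on the hob (x = 0.55, y = 0.19, z = 0).

How it is judged (in metres and radians):
At the end, for the whole second after the job is handed in: The pepper mill stands upright (within 0.06 rad) and at rest on the board in the empty bay, the centre of its foot within 18 mm of the pad's centre (its foot within about 15 mm of the back rail); the salt mill and oil bottle stand upright in their bays (horizontal distance between pepper_mill and pad below 0.018 m and height (world z) of pepper_mill below 0.058 m and linear speed of each of pepper_mill, salt_mill, oil_bottle below 0.02 m/s and angle between each of pepper_mill, salt_mill, oil_bottle's own z axis and vertical below 0.06 rad); the robot touches nothing.
It fails at once if the pepper mill is tipped by more than 0.25 rad (angle between pepper_mill's own z axis and vertical above 0.25 rad).
It fails at once if the pepper mill is lifted more than 12 mm off the board (height (world z) of pepper_mill above 0.067 m).
It fails at once if the fingers pinch the pepper mill or shove it with more than 25 N (contact force between the fingers and pepper_mill above 25 N).
It fails at once if the salt mill or the oil bottle is moved by more than 20 mm or tipped ((distance of salt_mill from where it was at the start of the episode above 0.02 m or angle between salt_mill's own z axis and vertical above 0.3 rad) or (distance of oil_bottle from where it was at the start of the episode above 0.02 m or angle between oil_bottle's own z axis and vertical above 0.3 rad)).
It fails at once if the jar or the phone is moved by more than 20 mm or tipped ((distance of canister from where it was at the start of the episode above 0.02 m or angle between canister's own z axis and vertical above 0.3 rad) or (distance of phone from where it was at the start of the episode above 0.02 m or angle between phone's own z axis and vertical above 0.3 rad)).
It also fails if it takes over 67 s, if anything falls off the work surface, if the arm or the gripper's body presses on something with over 40 N, if the wrist force passes 120 N, or if a joint passes its speed limit or range.

## Working session

There is one attempt and no reset: what is moved stays moved. The work goes in short steps, Python scripts to look and compute and a shell command to move; the robot and the scene stay as the last step left them, time stands still between calls to the robot, and variables do not carry over. Pictures are saved under pics/ and viewed, and the job is handed in when it is done.

```bash
ls; mkdir -p pics; python3 - <<'E'
from bench import env, vision
import cv2, json
s=env.sense(); print({k:s[k] for k in s})
for n in("scene","top"):
    f=vision.grab_frame(n); cv2.imwrite(f"pics/{n}0.png",f["image"]); print(n,f["intrinsics"],f["eye"],f["rotation"],[k for k in f])
E
```

```text
pics
{'t': 0.0, 'joints': array([ 6.23963576e+01,  8.65117559e+00,  8.23911978e+01, -4.73835462e-04,
        8.90244610e+01, -7.67523693e+00]), 'joint_vel': array([ 0.02730953, -0.04976943, -0.12365158,  0.08192606,  0.03370218,
       -0.08266052]), 'joint_efforts': array([-2.05621836e-03, -7.13066053e+01, -5.70866346e+01, -4.50288389e-04,
        9.08607821e-03, -6.72722695e-05]), 'tcp_pos': array([195.87955768, 540.36785774, 230.68892038]), 'tcp_rot': array([-1.79933701e+02, -8.45675166e-03,  1.60071598e+02]), 'contact_force': array([ 0.25239459, -0.49736485, -0.73050668]), 'torque': array([-0.04902371,  0.03987008,  0.01300587]), 'grip_width': 85.42140554542281}
scene [[451.72243996   0.         317.1415013 ]
 [  0.         451.72243996 241.81652421]
 [  0.           0.           1.        ]] [270.78535117 460.00565535 870.91060102] [  27.31021946    0.58226558 -138.37278816] ['image', 'intrinsics', 'eye', 'rotation']
top [[508.83462717   0.         313.49515193]
 [  0.         508.83462717 244.10650809]
 [  0.           0.           1.        ]] [ 479.3350733   154.71970367 1253.23924251] [  4.08441288   0.79392972 -89.18313114] ['image', 'intrinsics', 'eye', 'rotation']
```

View pics/scene0.png

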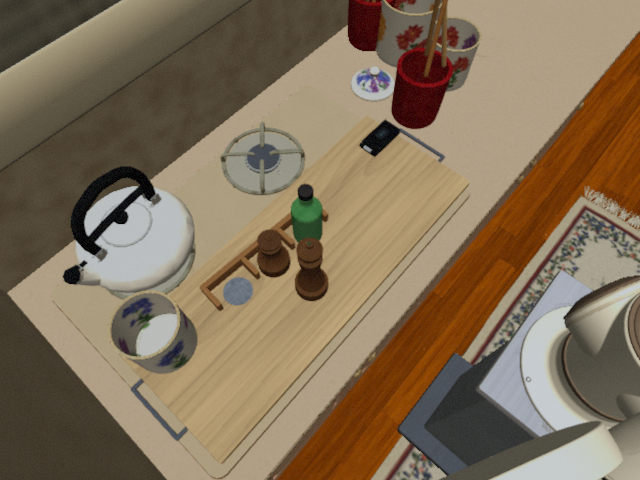

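View pics/top0.png

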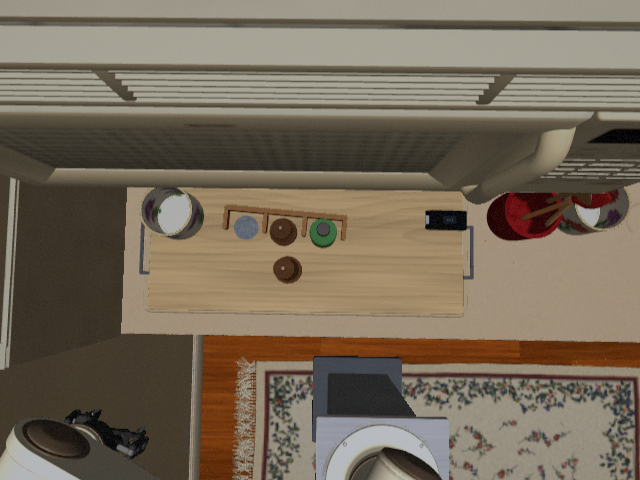

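The scene view shows the pepper mill near (311,285), the pad near (238,291), and the salt mill and oil bottle in the middle and right bays. In the top view the pad is near (246,227) and the mill near (288,270), so the left bay is empty. Next I'll measure these.

```bash
cat > h.py <<'E'
import numpy as np, cv2
from scipy.spatial.transform import Rotation as R
def cast(f,px,z):
    K=f["intrinsics"];px=np.atleast_2d(np.float64(px))
    d=np.c_[(px[:,0]-K[0,2])/K[0,0],-(px[:,1]-K[1,2])/K[1,1],-np.ones(len(px))]
    d=R.from_euler('xyz',f["rotation"],degrees=True).apply(d)
    e=np.array(f["eye"]); return e+d*((z-e[2])/d[:,2])[:,None]
def tri(f1,p1,f2,p2):
    e1,e2=np.array(f1["eye"]),np.array(f2["eye"])
    d1=cast(f1,p1,0)[0]-e1; d2=cast(f2,p2,0)[0]-e2
    A=np.c_[d1,-d2]; t=np.linalg.lstsq(A,e2-e1,rcond=None)[0]
    a,b=e1+d1*t[0],e2+d2*t[1]; return (a+b)/2,np.linalg.norm(a-b)
def proj(f,P):
    c=R.from_euler('xyz',f["rotation"],degrees=True).inv().apply(np.atleast_2d(P)-np.array(f["eye"]))
    K=f["intrinsics"]; return np.c_[K[0,0]*c[:,0]/-c[:,2]+K[0,2],-K[1,1]*c[:,1]/-c[:,2]+K[1,2]]
E
python3 - <<'E'
from bench import vision
from h import *
F={n:vision.grab_frame(n) for n in("scene","top")}
box={"scene":(190,170,350,330),"top":(210,190,360,300)}
cen={}
for n,f in F.items():
    im=f["image"];x0,y0,x1,y1=box[n]
    hsv=cv2.cvtColor(im,cv2.COLOR_BGR2HSV)
    m=cv2.inRange(hsv,(90,30,60),(125,255,255)); mm=np.zeros_like(m); mm[y0:y1,x0:x1]=m[y0:y1,x0:x1]
    k,l,s,c=cv2.connectedComponentsWithStats(mm)
    i=1+np.argmax(s[1:,4]); print(n,"pad",s[i],c[i],cast(f,c[i],55)); cen[n]=c[i]
    m=cv2.inRange(hsv,(0,60,0),(20,255,105)); mm=np.zeros_like(m); mm[y0:y1,x0:x1]=m[y0:y1,x0:x1]
    k,l,s,c=cv2.connectedComponentsWithStats(mm)
    for j in range(1,k):
        if s[j,4]>60: print(n,"brown",s[j],c[j])
    print(n,"board corners px",proj(f,[[405,-180,55],[405,560,55],[695,-180,55],[695,560,55]]).round(1).tolist())
    cv2.imwrite(f"pics/{n}_crop.png",cv2.resize(im[y0:y1,x0:x1],None,fx=5 if n=="top" else 3.75,fy=5 if n=="top" else 3.75,interpolation=cv2.INTER_CUBIC))
print(tri(F["scene"],cen["scene"],F["top"],cen["top"]))
E
```

```text
scene pad [224 278  28  27 590] [237.41864407 290.92881356] [[601.52042997 331.79124229  55.        ]]
scene brown [280 217  12  13  67] [286.43283582 224.20895522]
scene brown [ 244  230   51   47 1350] [271.5637037  253.35185185]
scene brown [ 295  238   33   63 1567] [310.31844288 270.68091895]
scene brown [207 260  53  31 294] [230.28911565 274.43197279]
scene board corners px [[470.3, 181.4], [219.5, 465.1], [366.1, 114.8], [111.3, 347.2]]
top pad [234 216  24  23 418] [245.74162679 226.95933014] [[603.28792579 333.78129084  55.        ]]
top brown [225 209  39  21 101] [237.2970297  215.51485149]
top brown [265 213  38  20  85] [278.36470588 217.63529412]
top brown [270 218  27  28 587] [283.01362862 231.57240204]
top brown [273 256  29  28 593] [287.43338954 269.37268128]
top board corners px [[463.9, 314.5], [147.7, 309.7], [463.1, 191.2], [152.2, 187.6]]
(array([602.28452361, 332.75338166,  55.60667966]), np.float64(2.614348713540561))
```

View pics/top_crop.png

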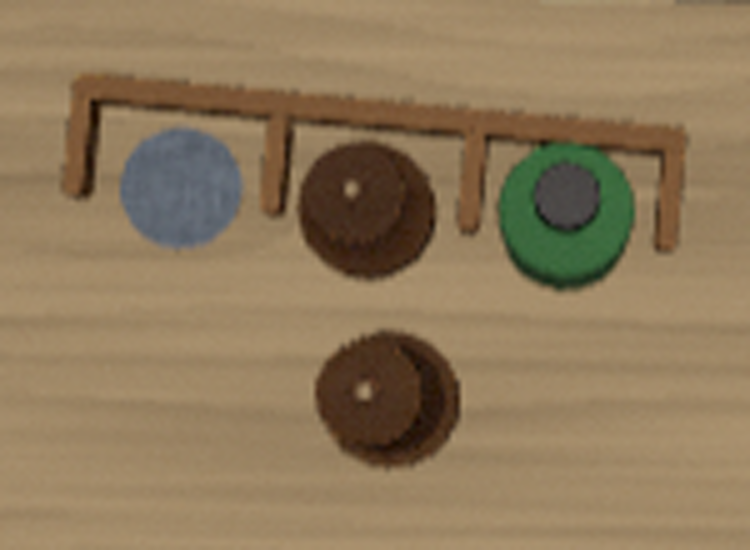

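View pics/scene_crop.png

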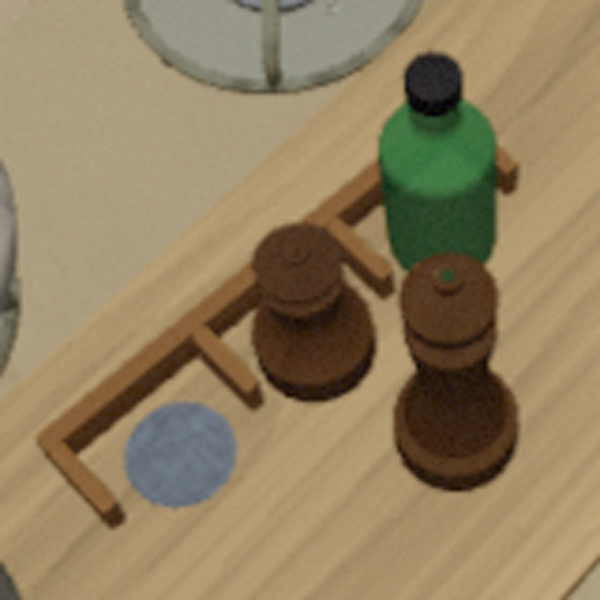

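```bash
python3 - <<'E'
from bench import vision,env
from h import *
F={n:vision.grab_frame(n) for n in("scene","top")}
T,S=F["top"],F["scene"]
t=lambda p:(np.array(p)+.5)/5-.5+[210,190]
s=lambda p:(np.array(p)+.5)/3.75-.5+[190,170]
# rail: top-face corners seen in both views (left-back corner, left divider mouth end)
for nm,a,b in [("rail left back top",(76,76),(40,438)),("left div mouth",(77,192),(115,513)),("div2 mouth",(272,212),(255,392)),("div3 mouth",(468,230),(388,282)),("knob",(364,390),(447,274))]:
    print(nm,*tri(S,s(b),T,t(a)))
d=cast(T,[t(p) for p in [(77,192),(272,212),(468,230),(666,248)]],85); print(d.round(1)); 
v=d[3]-d[0];print("dock yaw deg",np.degrees(np.arctan2(-v[0]*-1,-v[1]*1)), v)
# foot circle from silhouettes: edges
for z in (55,67,79): print("top foot",z,cast(T,t((391.5,398.5)),z).round(1))
# scene: fit ellipse centre: left394 right518 bottom490; project test circles
for n,f,col in(("top",T,t((391.5,398.5))),):
  for z in(55,79):
    c=cast(f,col,67)[0]
    a=np.linspace(0,2*np.pi,73);P=np.c_[c[0]+32*np.cos(a),c[1]+32*np.sin(a),0*a+z]
    for g,inv in((T,lambda q:(q+.5-[210,190])*5-.5),(S,lambda q:(q+.5-[190,170])*3.75-.5)):
        q=inv(proj(g,P));print(z,"crop bbox",q.min(0).round(0),q.max(0).round(0))
for z in(55,67,79):print("salt",cast(T,t((368,210)),z).round(1))
E
```

```text
rail left back top [649.84892486 377.67923079  84.46520994] 4.250696594915053
left div mouth [597.08135703 378.19557398  73.34579288] 3.5628144791633782
div2 mouth [588.89685249 286.84758989  77.72938879] 2.2034954598003784
div3 mouth [581.70010345 195.64908118  75.9947661 ] 2.4633779914045646
knob [502.75691011 230.41218704 237.52277316] 2.6891734643682224
[[597.2 377.3  85. ]
 [589.  286.8  85. ]
 [581.9 196.1  85. ]
 [574.7 104.8  85. ]]
dock yaw deg -4.701496194860966 [ -22.41041333 -272.4960009     0.        ]
top foot 55 [[504.4 232.   55. ]]
top foot 67 [[504.1 231.2  67. ]]
top foot 79 [[503.9 230.4  79. ]]
55 crop bbox [325. 331.] [461. 467.]
55 crop bbox [389. 378.] [513. 494.]
79 crop bbox [321. 329.] [459. 467.]
79 crop bbox [386. 359.] [513. 477.]
salt [[593.4 244.7  55. ]]
salt [[592.2 243.8  67. ]]
salt [[591.1 242.9  79. ]]
```

```bash
cat > plan.py <<'E'
import sys
from h import *
def rot(phi,tau):
    p,t=np.radians([phi,tau]); f=np.array([np.cos(p),np.sin(p),0])
    z=np.sin(t)*f-np.cos(t)*np.array([0,0,1]); y=np.array([-np.sin(p),np.cos(p),0])
    return R.from_matrix(np.c_[np.cross(y,z),y,z])
def go(st,targets):
    R0=R.from_euler('xyz',st["tcp_rot"],degrees=True); p0=np.array(st["tcp_pos"])
    for (p,phi,tau) in targets:
        print((R0.inv().apply(np.array(p)-p0)/1000).round(4), R0.inv().__mul__(rot(phi,tau)).as_rotvec(degrees=True).round(1))
E
python3 - <<'E'
from bench import env
from plan import *
st=env.sense()
f=np.array([np.cos(np.radians(68)),np.sin(np.radians(68)),0]); m=np.array([503.5,230.7,0])
A=m-90*f; A[2]=300; print(A)
go(st,[((350,330,330),20,20),(A,68,40)])
E
```

```text
[469.78540659 147.25345309 300.        ]
[-0.2166 -0.1454 -0.0989] [ -7.  -19.2 -39.5]
[-0.3915 -0.2764 -0.0688] [-30.6 -31.7 -84. ]
```

```bash
python3 -m inch '[[[0,-0.05,-0.035,-0.09,0,-5,-10],[0,-0.11,-0.08,-0.1,-3,-10,-20],[0,-0.16,-0.11,-0.1,-5,-14,-30],[0,-0.217,-0.145,-0.1,-7,-19,-40],[0,-0.26,-0.18,-0.09,-13,-22,-50],[0,-0.30,-0.21,-0.085,-18,-25,-60],[0,-0.35,-0.24,-0.08,-24,-28,-70],[0,-0.39,-0.275,-0.07,-30.6,-31.7,-84]]]'; python3 - <<'E'
from bench import env
from plan import *
st=env.sense();print(st["t"],st["tcp_pos"],st["joints"],st["grip_width"])
go(st,[((470,147,300),68,40)])
E
```

```text
t: 1.3
tcp_pos: [404.4, 246.8, 311.7]
tcp_rot: [175.9, 27.5, -139.7]
contact_force: [0.5, 0.2, -0.0]
grip_width: 42.6
1.3 [404.42111413 246.80500732 311.69282451] [  10.19506235  -22.08264418  104.74588035   17.60380564   75.73094491
 -122.22043334] 42.55084971531317
[ 0.0183 -0.1185 -0.0049] [-11.4 -11.4 -23.5]
```

```bash
python3 -m inch '[[[0,0.01,-0.055,-0.003,-5,-5,-10],[0,0.018,-0.10,-0.005,-9,-9,-18],[0,0.018,-0.118,-0.005,-11.4,-11.4,-23.5],[0,0.018,-0.118,-0.005,-11.4,-11.4,-23.5],[0,0.018,-0.118,-0.005,-11.4,-11.4,-23.5]]]'; python3 - <<'E'
from bench import env,vision
from plan import *
st=env.sense();print(st["t"],st["tcp_pos"],st["joints"],st["grip_width"])
f=np.array([np.cos(np.radians(68)),np.sin(np.radians(68)),0]); m=np.array([503.5,230.7,0])
A=m-75*f; A[2]=120;B=A.copy();B[2]=63.5
go(st,[(A,68,40),(B,68,40)])
cv2.imwrite("pics/s1.png",vision.grab_frame("scene")["image"])
E
```

```text
t: 1.92
tcp_pos: [468.3, 204.0, 330.7]
tcp_rot: [178.0, 36.5, -117.5]
contact_force: [-0.6, 0.1, -0.1]
grip_width: 42.9
1.925 [468.29752103 204.04431338 330.73581796] [  -7.1137513   -14.59231846  100.31319637   34.97928116   83.42655357
 -161.00832503] 42.911893978010234
[ 0.1534 -0.0312  0.1477] [-1.4 -3.4 -4.4]
[ 0.187  -0.0327  0.1931] [-1.4 -3.4 -4.4]
```

View pics/s1.png

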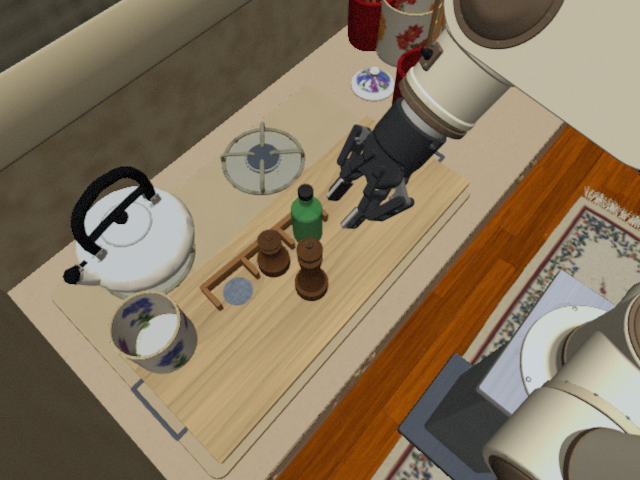

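The scene view shows the gripper at about (380,190), above and to the right of the oil bottle. Joint 6 is at its limit, so I'll turn the tool half a turn the other way, which gives the same geometry.

```bash
python3 -m inch '[[[0,0,0,-0.005,0,0,10],[0,0,0,-0.01,0,0,20],[0,0,0,-0.01,0,0,30],[0,0,0,-0.01,0,0,40],[0,0,0,-0.01,0,0,50],[0,0,0,-0.01,0,0,60],[0,0,0,-0.01,0,0,70],[0,0,0,-0.01,0,0,80]]]'; sed -i 's/return R.from_matrix(np.c_\[np.cross(y,z),y,z\])/return R.from_matrix(np.c_[np.cross(-y,z),-y,z])/' plan.py; cat > nxt.py <<'E'
from bench import env
from plan import *
def fv(phi): return np.array([np.cos(np.radians(phi)),np.sin(np.radians(phi)),0])
def nxt(*tg):
    st=env.sense();print(st["t"],st["tcp_pos"].round(1),st["joints"].round(1),st["contact_force"].round(1)); go(st,tg)
E
python3 - <<'E'
from nxt import *
m=np.array([503.5,230.7,0]);f=fv(68);A=m-90*f; A[2]=300
nxt((A,68,40))
E
```

```text
t: 2.98
tcp_pos: [465.2, 198.4, 338.1]
tcp_rot: [143.7, 4.2, 161.4]
contact_force: [-0.2, 0.3, -0.0]
grip_width: 42.2
2.975 [465.2 198.4 338.1] [ -8.  -15.1  99.8  35.   84.7 -80.8] [-0.2  0.3 -0. ]
[-0.0178 -0.0612  0.0039] [-1.9  3.7 95.2]
```

```bash
python3 -m inch '[[[0,0,0,0,0,0,10],[0,-0.004,-0.015,0,0,0,20],[0,-0.008,-0.03,0,0,1,30],[0,-0.012,-0.045,0.002,-1,2,40],[0,-0.018,-0.061,0.004,-1,2,50],[0,-0.018,-0.061,0.004,-1,3,60],[0,-0.018,-0.061,0.004,-2,3,70],[0,-0.018,-0.061,0.004,-2,4,80]]]'; 
python3 - <<'E'
from nxt import *
m=np.array([503.5,230.7,0]);f=fv(68);A=m-80*f; A[2]=150
nxt((A,68,40))
E
```

```text
t: 3.98
tcp_pos: [470.2, 147.5, 300.1]
tcp_rot: [168.2, -38.6, 87.6]
contact_force: [0.2, -0.3, -0.3]
grip_width: 43.1
3.975 [470.2 147.5 300.1] [-17.8 -12.9 103.9  40.1  87.2 -12.7] [ 0.2 -0.3 -0.3]
[-0.0866 -0.0223  0.121 ] [-0.7 -0.2 15.2]
```

```bash
python3 -m inch '[[[0,0,0,0,0,0,8],[0,-0.015,-0.004,0.02,0,0,15.2],[0,-0.035,-0.009,0.05,-0.7,0,15.2],[0,-0.06,-0.016,0.085,-0.7,0,15.2],[0,-0.087,-0.022,0.121,-0.7,0,15.2],[0,-0.087,-0.022,0.121,-0.7,0,15.2]]]'; 
python3 - <<'E'
from nxt import *
m=np.array([503.5,230.7,0]);f=fv(68);A=m-75*f; A[2]=80;B=m-70*f;B[2]=63.5
nxt((A,68,40),(B,68,40))
from bench import vision
for n in("scene","top"): cv2.imwrite(f"pics/{n}2.png",vision.grab_frame(n)["image"])
E
```

```text
t: 4.72
tcp_pos: [473.2, 156.4, 147.9]
tcp_rot: [-179.9, -40.2, 68.2]
contact_force: [0.2, -0.0, 1.6]
grip_width: 42.5
4.725 [473.2 156.4 147.9] [-16.4  -6.3 116.8  42.7  71.2  -9.7] [ 0.2 -0.   1.6]
[-0.0398  0.0004  0.0552] [-0.2 -0.2  0.2]
[-0.0467  0.0004  0.0711] [-0.2 -0.2  0.2]
```

View pics/scene2.png

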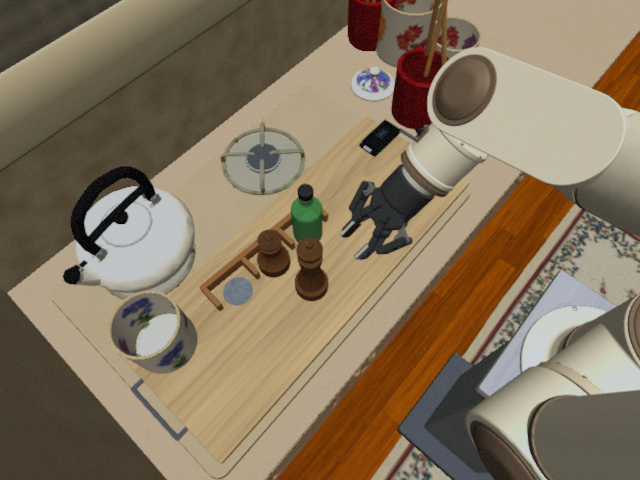

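View pics/top2.png

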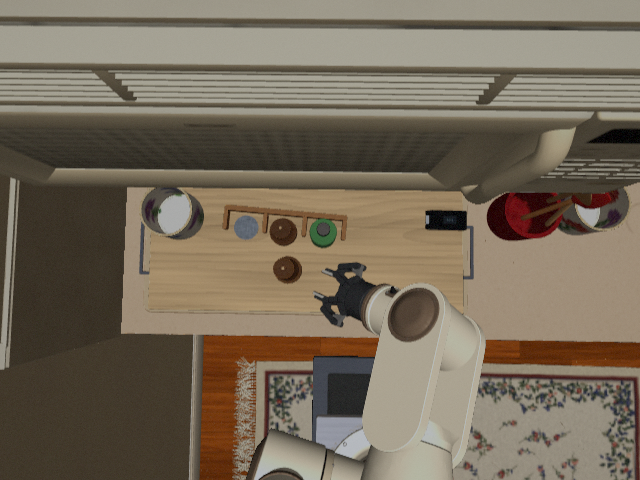

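The scene view shows the gripper at (375,225), to the right of the mill, with its fingers spread either side of the mill's foot. The top view shows the knuckles are about 128 mm apart. I'll face 60° to keep them clear of the bottle and salt mill.

```bash
python3 - <<'E'
from nxt import *
m=np.array([503.5,230.7,0]);f=fv(60);A=m-75*f; A[2]=80;B=m-72*f;B[2]=63.5
nxt((A,60,40),(B,60,40))
E
```

```text
4.825 [475.1 156.  151.5] [-16.5  -6.4 116.5  42.8  71.3  -9.6] [0.4 0.5 0.1]
[-0.0418 -0.0124  0.0582] [-5.1 -0.3  6.5]
[-0.0502 -0.012   0.0727] [-5.1 -0.3  6.5]
```

```bash
python3 -m inch '[[[0,-0.01,-0.003,0.014,-2,0,2],[0,-0.02,-0.006,0.028,-5.1,-0.3,6.5],[0,-0.031,-0.009,0.043,-5.1,-0.3,6.5],[0,-0.042,-0.012,0.058,-5.1,-0.3,6.5],[0,-0.042,-0.012,0.058,-5.1,-0.3,6.5],[0,-0.042,-0.012,0.058,-5.1,-0.3,6.5]]]'; 
python3 - <<'E'
from nxt import *
m=np.array([503.5,230.7,0]);f=fv(60);B=m-72*f;B[2]=63.5
nxt((B,60,40))
from bench import vision
F={n:vision.grab_frame(n) for n in("scene","top")}
for n,(x0,y0,x1,y1) in {"scene":(270,170,470,320),"top":(230,200,410,335)}.items(): cv2.imwrite(f"pics/{n}3.png",cv2.resize(F[n]["image"][y0:y1,x0:x1],None,fx=4,fy=4,interpolation=cv2.INTER_CUBIC))
E
```

```text
t: 5.58
tcp_pos: [466.8, 165.2, 79.8]
tcp_rot: [-180.0, -40.0, 60.1]
contact_force: [0.2, 0.3, -0.1]
grip_width: 42.6
5.575 [466.8 165.2  79.8] [-14.5  -5.1 124.9  46.9  58.   -9.6] [ 0.2  0.3 -0.1]
[-0.0081 -0.001   0.0145] [-0.  0.  0.]
```

View pics/scene3.png

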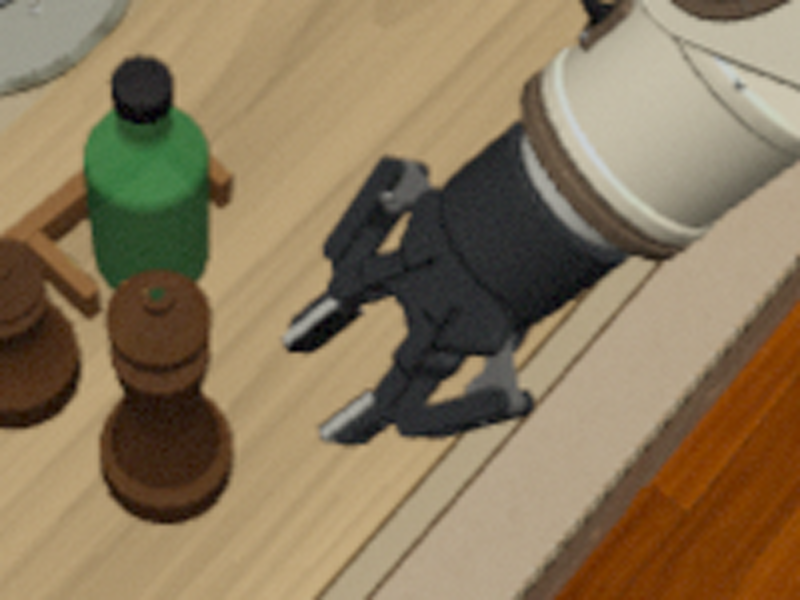

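View pics/top3.png

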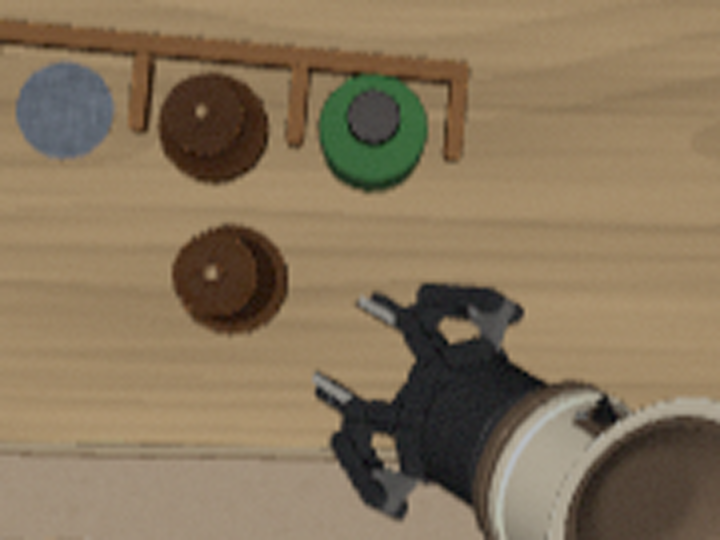

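```bash
python3 -m inch '[[[0,-0.002,0,0.004,0,0,0],[0,-0.004,-0.001,0.0075,0,0,0],[0,-0.006,-0.001,0.011,0,0,0],[0,-0.008,-0.001,0.0145,0,0,0],[0,-0.008,-0.001,0.0145,0,0,0]]]'; 
python3 - <<'E'
from nxt import *
m=np.array([503.5,230.7,0]);f=fv(60);T=[]
for k in(45,30): 
    B=m-k*f;B[2]=63.5;T.append((B,60,40))
nxt(*T)
E
```

```text
t: 6.3
tcp_pos: [466.6, 168.8, 62.2]
tcp_rot: [-179.9, -39.9, 59.9]
contact_force: [-0.3, -0.0, 0.3]
grip_width: 42.9
6.3 [466.6 168.8  62.2] [-13.9  -3.3 125.8  48.2  55.9 -11.5] [-0.3 -0.   0.3]
[0.0216 0.001  0.0164] [-0.1  0.1 -0.1]
[0.0331 0.001  0.026 ] [-0.1  0.1 -0.1]
```

```bash
python3 -m inch '[[[0,0.006,0,0.0045,0,0,0],[0,0.011,0.001,0.0085,0,0,0],[0,0.0165,0.001,0.0125,0,0,0],[0,0.0215,0.001,0.0165,0,0,0],[0,0.025,0.001,0.0195,0,0,0],[0,0.028,0.001,0.022,0,0,0],[0,0.0305,0.001,0.024,0,0,0],[0,0.0305,0.001,0.024,0,0,0]]]'; 
python3 - <<'E'
from nxt import *
m=np.array([503.5,230.7,0]);f=fv(60);d=fv(86)
B=m-29*f;B[2]=63.5
nxt((B,60,40),(B+10*d,60,40),(B+40*d,60,40))
from bench import vision
F={n:vision.grab_frame(n) for n in("scene","top")}
for n,(x0,y0,x1,y1) in {"scene":(250,170,450,320),"top":(230,200,410,335)}.items(): cv2.imwrite(f"pics/{n}4.png",cv2.resize(F[n]["image"][y0:y1,x0:x1],None,fx=4,fy=4,interpolation=cv2.INTER_CUBIC))
E
```

```text
t: 7.3
tcp_pos: [487.1, 201.9, 63.7]
tcp_rot: [-179.9, -40.0, 60.0]
contact_force: [-0.2, 0.5, 0.6]
grip_width: 42.2
7.3 [487.1 201.9  63.7] [ -8.2  -0.8 123.2  48.9  52.3  -7.5] [-0.2  0.5  0.6]
[ 0.003  -0.0002  0.0029] [-0.1  0.  -0. ]
[ 0.0099 -0.0046  0.0086] [-0.1  0.  -0. ]
[ 0.0306 -0.0177  0.026 ] [-0.1  0.  -0. ]
```

View pics/scene4.png

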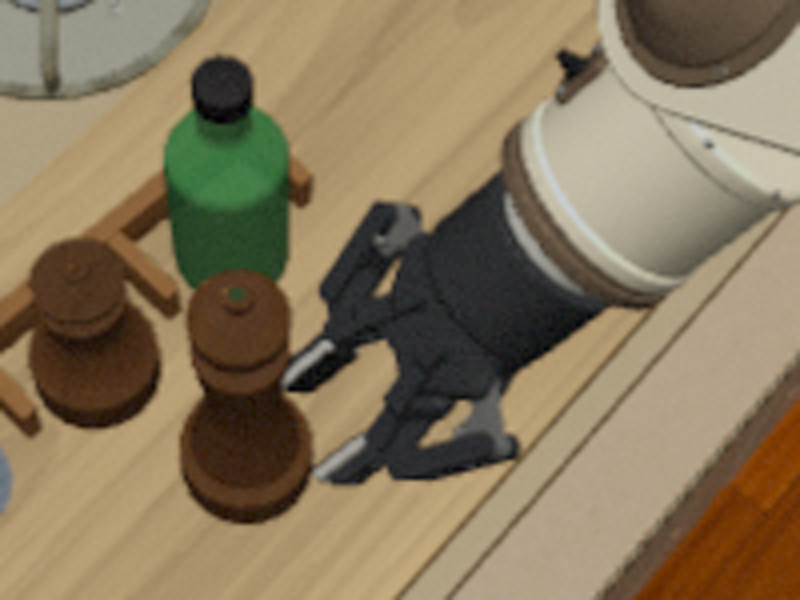

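View pics/top4.png

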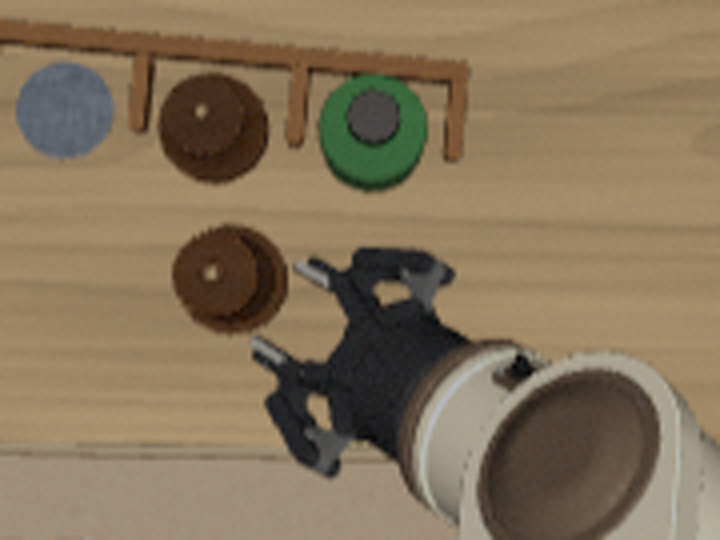

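```bash
python3 -m inch '[[[0,0.0023,0,0.0019,0,0,0],[0,0.0046,0,0.0038,0,0,0],[0,0.006,0,0.005,0,0,0],[0,0.008,-0.001,0.0067,0,0,0],[0,0.0101,-0.0023,0.0084,0,0,0],[0,0.0122,-0.0036,0.0101,0,0,0],[0,0.0143,-0.0049,0.0118,0,0,0],[0,0.0164,-0.0062,0.0135,0,0,0]]]'; 
python3 - <<'E'
from nxt import *
st=env.sense();d=fv(86);B=st["tcp_pos"]*1.;B[2]=63.5
nxt((B+8*d,60,40),(B+32*d,60,40))
from bench import vision
F={n:vision.grab_frame(n) for n in("scene","top")}
for n,(x0,y0,x1,y1) in {"scene":(250,170,450,320),"top":(230,200,410,335)}.items(): cv2.imwrite(f"pics/{n}5.png",cv2.resize(F[n]["image"][y0:y1,x0:x1],None,fx=4,fy=4,interpolation=cv2.INTER_CUBIC))
E
```

```text
t: 8.4
tcp_pos: [492.2, 223.5, 63.9]
tcp_rot: [-179.9, -39.9, 60.0]
contact_force: [-0.1, -1.0, -0.7]
grip_width: 43.1
8.4 [492.2 223.5  63.9] [ -4.9   0.  122.4  49.2  50.2  -5.1] [-0.1 -1.  -0.7]
[ 0.0053 -0.0035  0.0049] [-0.1  0.1 -0. ]
[ 0.0218 -0.014   0.0188] [-0.1  0.1 -0. ]
```

View pics/scene5.png

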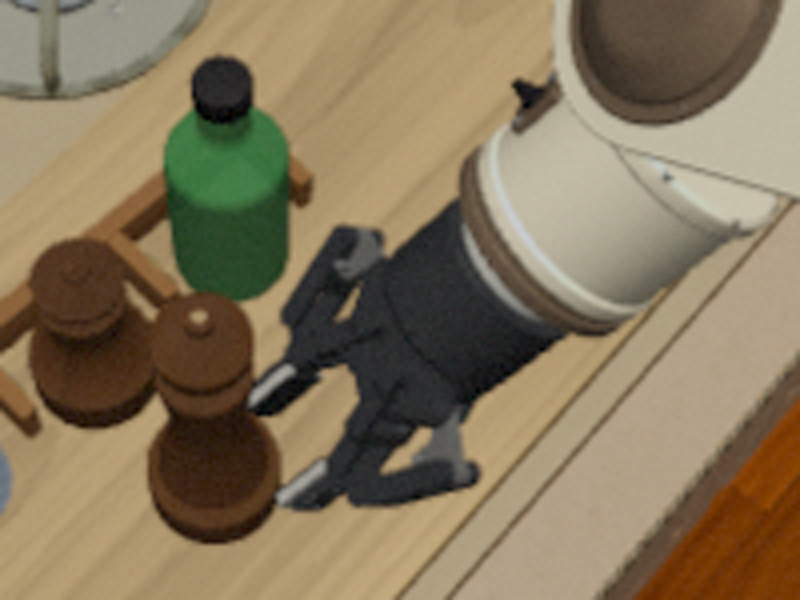

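View pics/top5.png

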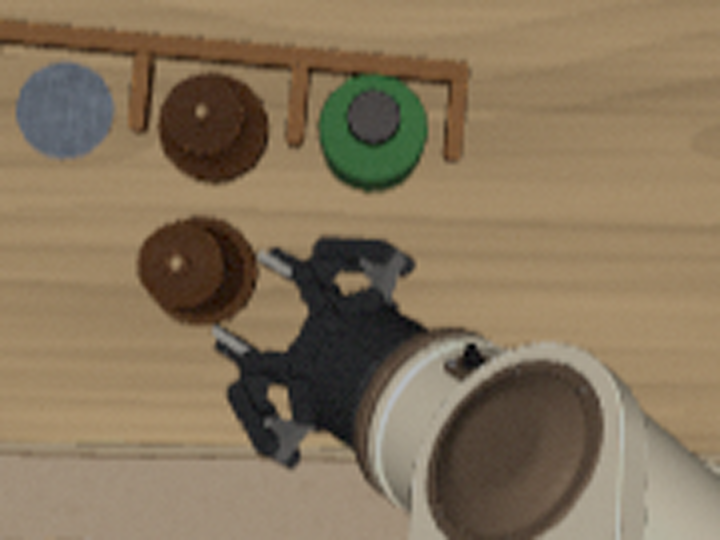

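The two views show the mill upright and nested between the fingertips, with its foot near (280,267) in full top-view pixels. It has slid about 19 mm left. I'll keep pushing left.

```bash
python3 -m inch '[[[0,0.0034,-0.0023,0.0028,0,0,0],[0,0.0068,-0.0047,0.0057,0,0,0],[0,0.0101,-0.007,0.0085,0,0,0],[0,0.0135,-0.0094,0.0114,0,0,0],[0,0.0169,-0.0117,0.0142,0,0,0],[0,0.0203,-0.0141,0.017,0,0,0],[0,0.0237,-0.0164,0.0199,0,0,0],[0,0.027,-0.0188,0.0227,0,0,0]]]'; 
python3 - <<'E'
from nxt import *
st=env.sense();d=fv(88);B=st["tcp_pos"]*1.;B[2]=63.5
nxt((B+8*d,60,40),(B+32*d,60,40))
from bench import vision
F={n:vision.grab_frame(n) for n in("scene","top")}
for n,(x0,y0,x1,y1) in {"scene":(220,170,420,320),"top":(210,200,390,335)}.items(): cv2.imwrite(f"pics/{n}6.png",cv2.resize(F[n]["image"][y0:y1,x0:x1],None,fx=4,fy=4,interpolation=cv2.INTER_CUBIC))
E
```

```text
t: 9.5
tcp_pos: [493.7, 263.5, 63.9]
tcp_rot: [-179.9, -39.9, 59.9]
contact_force: [-0.1, -2.7, -0.3]
grip_width: 42.7
9.5 [493.7 263.5  63.9] [  1.1   1.  121.4  49.5  46.4  -0.7] [-0.1 -2.7 -0.3]
[ 0.0052 -0.0038  0.0048] [-0.1  0.1 -0. ]
[ 0.0214 -0.015   0.0184] [-0.1  0.1 -0. ]
```

View pics/top6.png

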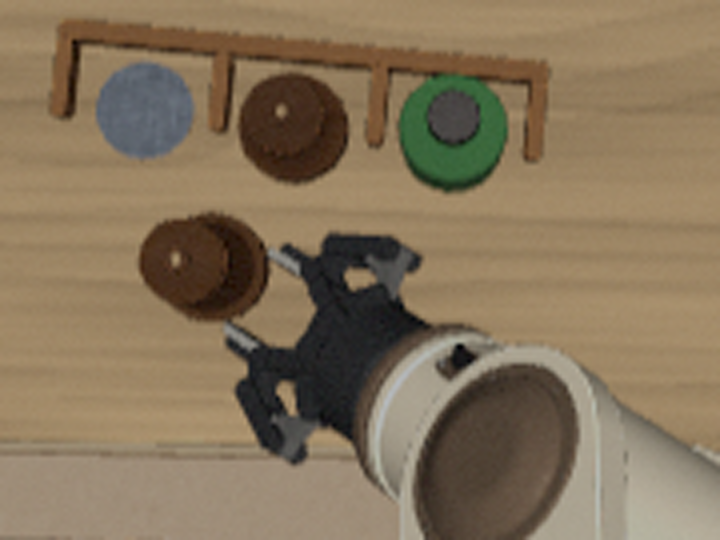

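```bash
python3 -m inch '[[[0,0.0034,-0.0023,0.0028,0,0,0],[0,0.0068,-0.0047,0.0057,0,0,0],[0,0.0101,-0.007,0.0085,0,0,0],[0,0.0135,-0.0094,0.0114,0,0,0],[0,0.0169,-0.0117,0.0142,0,0,0],[0,0.0203,-0.0141,0.017,0,0,0],[0,0.0237,-0.0164,0.0199,0,0,0],[0,0.027,-0.0188,0.0227,0,0,0]]]'; 
python3 - <<'E'
from nxt import *
st=env.sense();d=fv(88);B=st["tcp_pos"]*1.;B[2]=63.5
nxt((B+8*d,60,40),(B+32*d,60,40))
from bench import vision
F={n:vision.grab_frame(n) for n in("scene","top")}
for n,(x0,y0,x1,y1) in {"scene":(200,170,400,320),"top":(190,200,370,335)}.items(): cv2.imwrite(f"pics/{n}7.png",cv2.resize(F[n]["image"][y0:y1,x0:x1],None,fx=4,fy=4,interpolation=cv2.INTER_CUBIC))
E
```

```text
t: 10.6
tcp_pos: [495.0, 303.5, 63.8]
tcp_rot: [-179.9, -39.9, 59.9]
contact_force: [0.4, -1.4, 0.2]
grip_width: 42.7
10.6 [495.  303.5  63.8] [  6.8   2.4 120.   49.3  42.8   3.8] [ 0.4 -1.4  0.2]
[ 0.0052 -0.0038  0.0048] [-0.1  0.1 -0. ]
[ 0.0214 -0.015   0.0184] [-0.1  0.1 -0. ]
```

View pics/top7.png

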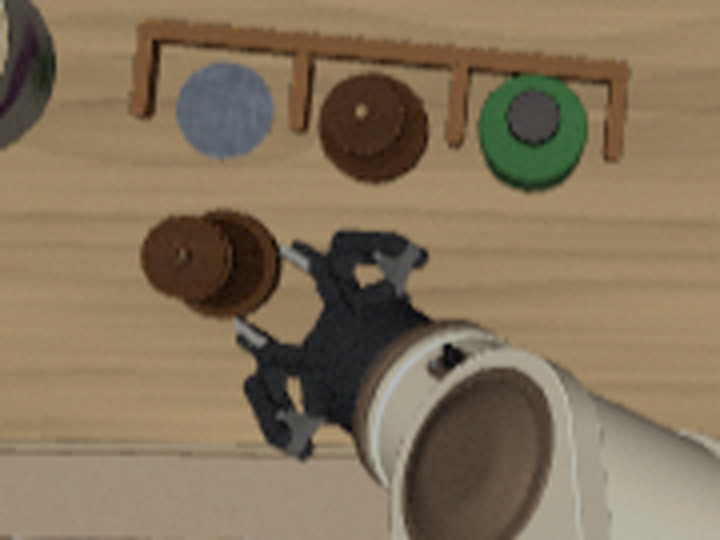

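View pics/scene7.png

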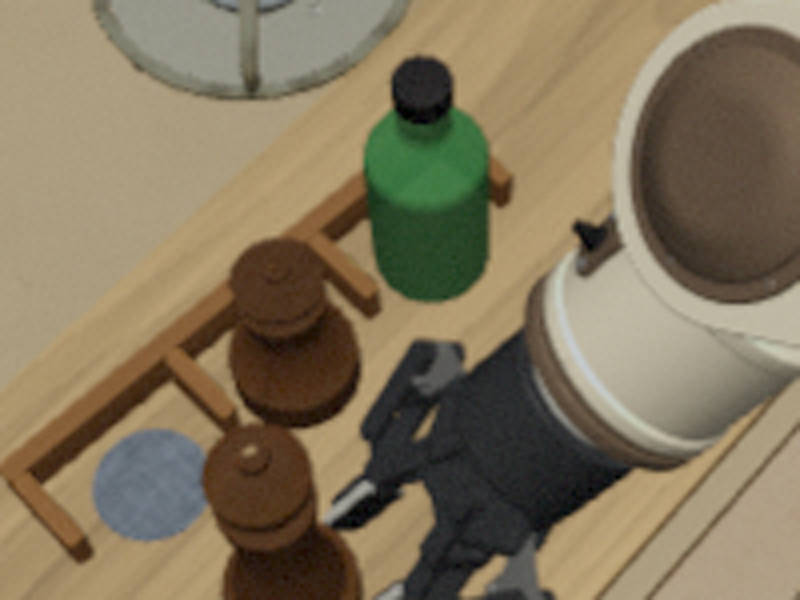

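```bash
python3 -m inch '[[[0,0.002,-0.0014,0.0017,0,0,0],[0,0.004,-0.0028,0.0034,0,0,0],[0,0.0061,-0.0042,0.0051,0,0,0],[0,0.0061,-0.0042,0.0051,0,0,0],[0,0.002,-0.0042,0.0017,0,0,0],[0,-0.005,-0.0042,-0.0045,0,0,0],[0,-0.0131,-0.0042,-0.011,0,0,0],[0,-0.0131,-0.0042,-0.011,0,0,0]]]'; 
python3 - <<'E'
from nxt import *
from bench import vision
F={n:vision.grab_frame(n) for n in("scene","top")}
for n,(x0,y0,x1,y1) in {"scene":(180,190,380,340),"top":(190,200,370,335)}.items(): cv2.imwrite(f"pics/{n}8.png",cv2.resize(F[n]["image"][y0:y1,x0:x1],None,fx=4,fy=4,interpolation=cv2.INTER_CUBIC))
st=env.sense();print(st["tcp_pos"],st["joints"])
E
```

```text
t: 11.7
tcp_pos: [482.6, 289.6, 63.9]
tcp_rot: [-179.9, -39.9, 59.9]
contact_force: [0.4, -0.1, -0.9]
grip_width: 42.8
[482.97250817 290.18231103  64.0119006 ] [  5.06327591   0.47669436 121.90318786  49.45350475  43.8024635
   2.37008378]
```

View pics/top8.png

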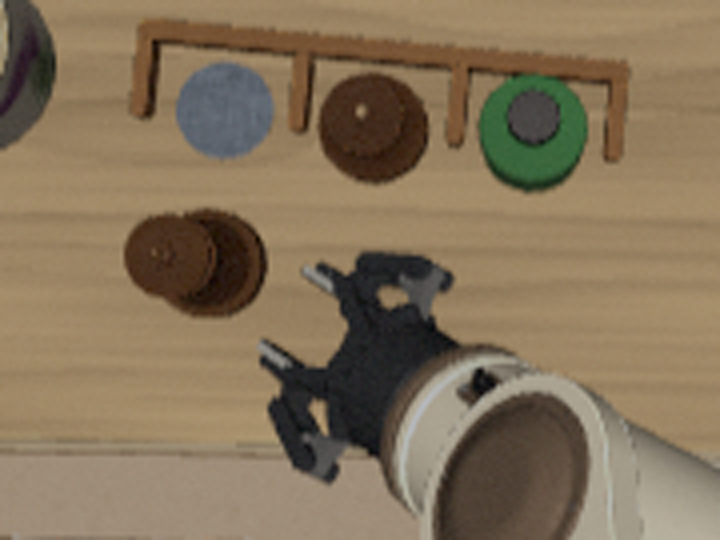

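View pics/scene8.png

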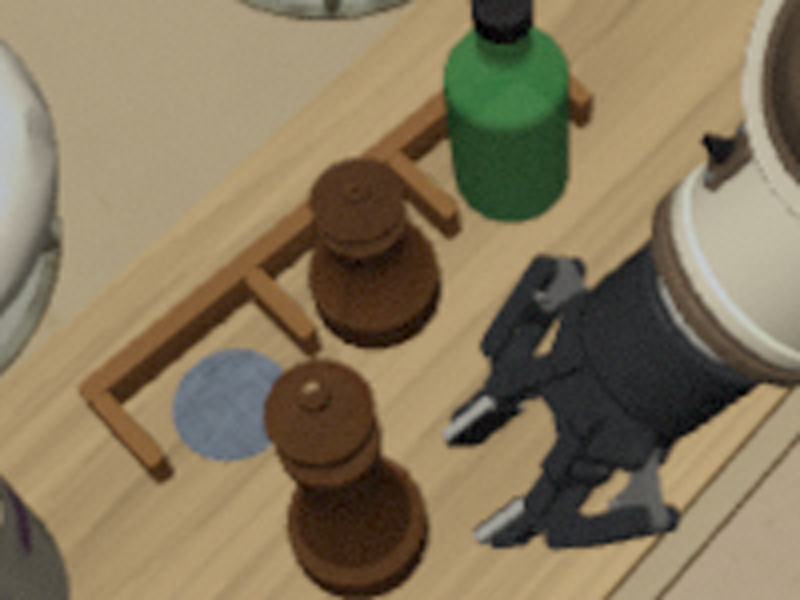

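```bash
python3 - <<'E'
from nxt import *
from bench import vision
T=vision.grab_frame("top");S=vision.grab_frame("scene")
t=lambda p:(np.array(p)+.5)/4-.5+[190,200]
for z in(55,79):print(cast(T,t((210.5,261.5)),z).round(1))
m=cast(T,t((210.5,261.5)),67)[0]
a=np.linspace(0,2*np.pi,73)
for z in(55,79):
    q=(proj(S,np.c_[m[0]+32*np.cos(a),m[1]+32*np.sin(a),0*a+z])+.5-[180,190])*4-.5; print(z,q.min(0),q.max(0))
m=m+[-.7,-1,0];m[2]=63.5
d=fv(-4.7);print("mill",m,"lateral",np.dot([.082,.9966],m[:2]-[602.3,332.7]))
nxt((m-85*fv(35),35,40),(m-65*d,-4.7,40))
E
```

```text
[[513.  339.9  55. ]]
[[512.4 336.2  79. ]]
55 [284.78682971 467.49140679] [422.25146159 600.92835024]
79 [277.34627639 450.26625565] [418.39327191 586.60869151]
mill [511.9905761  337.03581636  63.5       ] lateral -3.0842981734752697
11.9 [483.  290.5  64. ] [  5.1   0.5 121.9  49.5  43.8   2.4] [ 0.1 -0.4  0.2]
[-0.0173 -0.0341 -0.0139] [-16.1   0.1  19.1]
[ 0.0204 -0.0569  0.0178] [-41.6   0.1  49.5]
```

```bash
python3 -m inch '[[[0,-0.008,-0.005,-0.007,0,0,0],[0,-0.014,-0.012,-0.012,-4,0,4],[0,-0.0173,-0.02,-0.014,-9,0,11],[0,-0.0173,-0.034,-0.014,-16,0,19],[0,-0.011,-0.04,-0.0085,-24,0,28],[0,-0.003,-0.046,-0.0015,-30,0,36],[0,0.005,-0.05,0.0055,-36,0,43],[0,0.010,-0.055,0.010,-41.6,0,49.5]]]'; 
python3 - <<'E'
from nxt import *
d=fv(-4.7);pad=np.array([602.3,332.7,63.5])
nxt((pad-155*d,-4.7,40))
E
```

```text
t: 12.9
tcp_pos: [440.4, 306.5, 57.4]
tcp_rot: [179.4, -35.9, 25.5]
contact_force: [1.7, -26.9, 36.5]
grip_width: 42.6
12.9 [440.4 306.5  57.4] [ 27.8  -5.8 126.7  -5.2  23.3  96.7] [  1.7 -26.9  36.5]
[ 0.0226 -0.032   0.0085] [-17.9   3.9  23.8]
```

```bash
python3 -m inch '[[[0,0.006,0,-0.008,0,0,0],[0,0.013,0,-0.016,0,0,0],[0,0.018,0,-0.024,0,0,0],[0,0.018,0,-0.024,0,0,0]]]'; 
python3 - <<'E'
from nxt import *
d=fv(-4.7);pad=np.array([602.3,332.7,90])
nxt((pad-165*d,-4.7,40),(pad-165*d,-4.7,35))
from bench import vision
F={n:vision.grab_frame(n) for n in("scene","top")}
for n,(x0,y0,x1,y1) in {"scene":(180,190,380,340),"top":(190,200,370,335)}.items(): cv2.imwrite(f"pics/{n}9.png",cv2.resize(F[n]["image"][y0:y1,x0:x1],None,fx=4,fy=4,interpolation=cv2.INTER_CUBIC))
E
```

```text
t: 13.4
tcp_pos: [437.7, 306.6, 83.4]
tcp_rot: [179.5, -35.4, 25.5]
contact_force: [-0.2, -0.8, -0.3]
grip_width: 42.7
13.4 [437.7 306.6  83.4] [ 27.9  -8.6 125.1  -3.9  28.2  95.4] [-0.2 -0.8 -0.3]
[ 0.0179 -0.0357  0.0043] [-18.    4.4  23.9]
[ 0.0179 -0.0357  0.0043] [-16.9  -0.5  24.7]
```

View pics/top9.png

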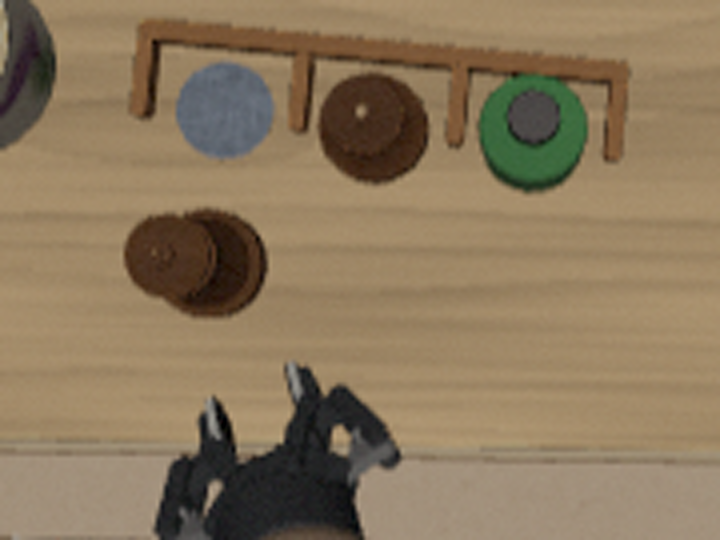

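View pics/scene9.png

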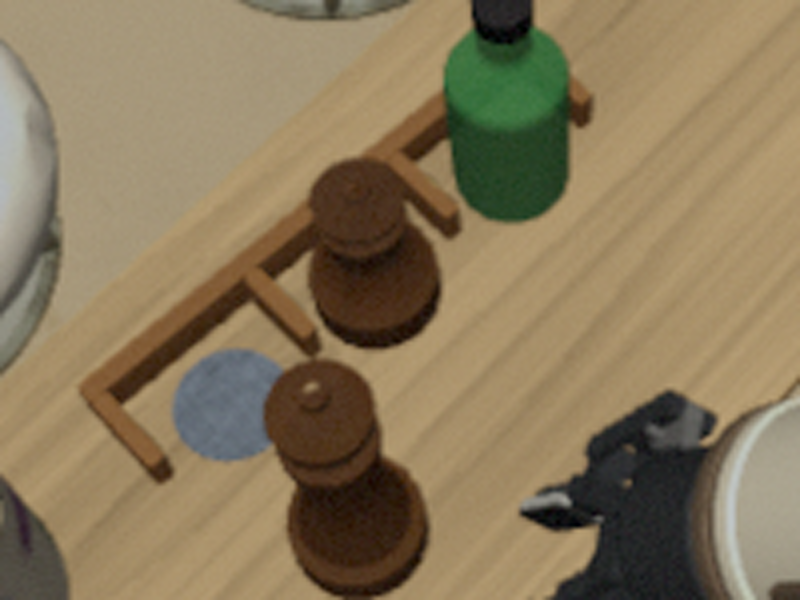

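The top view shows the mill unmoved, with its foot near (242,265) in full-frame pixels and the pad at (246,227). The tool dipped near a wrist singularity and touched the board, and it is now lifted clear. I'll finish the turn while raised, with less tilt, in small steps.

```bash
python3 - <<'E'
from nxt import *
d=fv(-4.7);pad=np.array([602.3,332.7,100])
nxt((pad-160*d+[0,-8,0],10,32))
E
```

```text
13.5 [437.3 306.5  82.4] [ 27.9  -8.5 125.2  -4.   28.1  95.4] [ 1.2 -0.1  0.3]
[ 0.0252 -0.0259 -0.0039] [-8.1 -3.3 12.9]
```

```bash
python3 -m inch '[[[0,0.006,0,-0.004,0,-1,0],[0,0.012,-0.006,-0.004,-2,-2,3],[0,0.018,-0.013,-0.004,-4,-3,6],[0,0.025,-0.02,-0.004,-6,-3,9],[0,0.025,-0.026,-0.004,-8,-3,13],[0,0.025,-0.026,-0.004,-8,-3,13],[0,0.025,-0.026,-0.004,-8,-3,13]]]'; 
python3 - <<'E'
from nxt import *
d=fv(-4.7);pad=np.array([602.3,332.7,100])
nxt((pad-160*d+[0,-8,0],10,32),(pad-160*d+[0,-4,0],0,32))
E
```

```text
t: 14.38
tcp_pos: [442.4, 337.9, 99.6]
tcp_rot: [-179.8, -32.3, 10.0]
contact_force: [0.7, 0.8, 0.8]
grip_width: 42.5
14.375 [442.4 337.9  99.6] [ 37.6  -3.  116.7 -22.7  39.3 131.7] [0.7 0.8 0.8]
[ 0.0006  0.0001 -0.0002] [-0.2 -0.3  0. ]
[ 0.0011 -0.0038  0.0002] [-5.5 -0.2  8.5]
```

```bash
python3 - <<'E'
from nxt import *
f=fv(10);C=np.array([482,333.3,62.])
nxt((C-30*f+[0,0,20],10,32),(C-30*f,10,32),(C-5*f,10,32))
E
```

```text
14.375 [442.4 337.9  99.6] [ 37.6  -3.  116.7 -22.7  39.3 131.7] [0.7 0.8 0.8]
[-0.0025  0.0114  0.0192] [-0.2 -0.3  0. ]
[-0.0131  0.0115  0.0361] [-0.2 -0.3  0. ]
[0.008  0.0115 0.0494] [-0.2 -0.3  0. ]
```

```bash
python3 -m inch '[[[0,-0.001,0.005,0.008,0,0,0],[0,-0.002,0.0114,0.015,0,0,0],[0,-0.0045,0.0115,0.022,0,0,0],[0,-0.0075,0.0115,0.027,0,0,0],[0,-0.0105,0.0115,0.032,0,0,0],[0,-0.0131,0.0115,0.036,0,0,0],[0,-0.0131,0.0115,0.036,0,0,0],[0,-0.0131,0.0115,0.036,0,0,0]]]'; 
python3 - <<'E'
from nxt import *
f=fv(10);C=np.array([482,333.3,62.])
nxt((C-15*f,10,32),(C-5*f,10,32),(C,10,32))
from bench import vision
F={n:vision.grab_frame(n) for n in("scene","top")}
for n,(x0,y0,x1,y1) in {"scene":(180,190,380,340),"top":(190,200,370,335)}.items(): cv2.imwrite(f"pics/{n}10.png",cv2.resize(F[n]["image"][y0:y1,x0:x1],None,fx=4,fy=4,interpolation=cv2.INTER_CUBIC))
E
```

```text
t: 15.38
tcp_pos: [452.7, 328.4, 62.8]
tcp_rot: [-179.8, -32.3, 9.9]
contact_force: [0.1, 0.6, -0.1]
grip_width: 42.9
15.375 [452.7 328.4  62.8] [ 35.7   0.  118.8 -24.3  33.8 132.7] [ 0.1  0.6 -0.1]
[0.012  0.0003 0.0085] [-0.2 -0.3 -0.1]
[0.0204 0.0003 0.0139] [-0.2 -0.3 -0.1]
[0.0247 0.0003 0.0166] [-0.2 -0.3 -0.1]
```

View pics/top10.png

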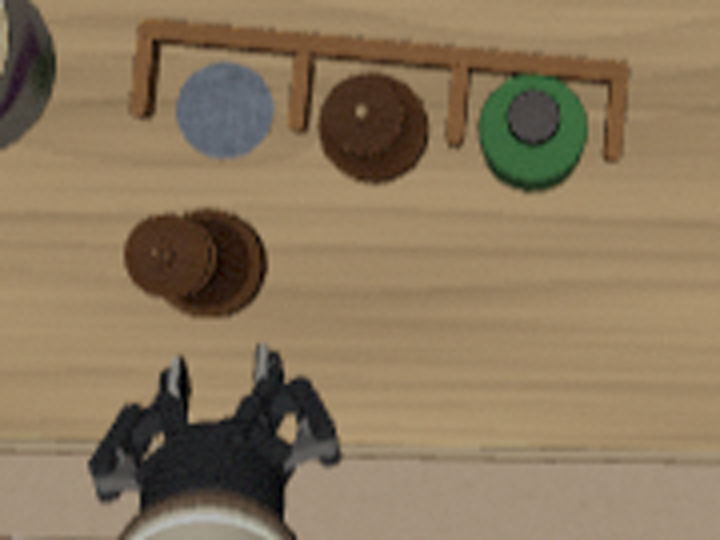

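```bash
python3 -m inch '[[[0,0.0035,0,0.0023,0,0,0],[0,0.007,0,0.0046,0,0,0],[0,0.0105,0,0.007,0,0,0],[0,0.014,0,0.0095,0,0,0],[0,0.017,0,0.0116,0,0,0],[0,0.0195,0,0.0132,0,0,0],[0,0.022,0,0.0148,0,0,0],[0,0.0247,0,0.0165,0,0,0]]]'; 
python3 - <<'E'
from nxt import *
st=env.sense();p=st["tcp_pos"]*1.;p[2]=62
nxt((p+32*fv(-4),10,32),([575.3,327.2,62],10,32))
from bench import vision
F={n:vision.grab_frame(n) for n in("scene","top")}
for n,(x0,y0,x1,y1) in {"scene":(180,190,380,340),"top":(190,200,370,335)}.items(): cv2.imwrite(f"pics/{n}11.png",cv2.resize(F[n]["image"][y0:y1,x0:x1],None,fx=4,fy=4,interpolation=cv2.INTER_CUBIC))
E
```

```text
t: 16.48
tcp_pos: [482.0, 333.4, 61.8]
tcp_rot: [-179.8, -32.3, 9.9]
contact_force: [-1.6, -0.6, 0.4]
grip_width: 42.9
16.475 [482.  333.4  61.8] [ 33.9   3.  115.9 -23.1  33.2 130.3] [-1.6 -0.6  0.4]
[0.0264 0.0077 0.0164] [-0.1 -0.3 -0.1]
[0.0769 0.0223 0.0483] [-0.1 -0.3 -0.1]
```

View pics/top11.png

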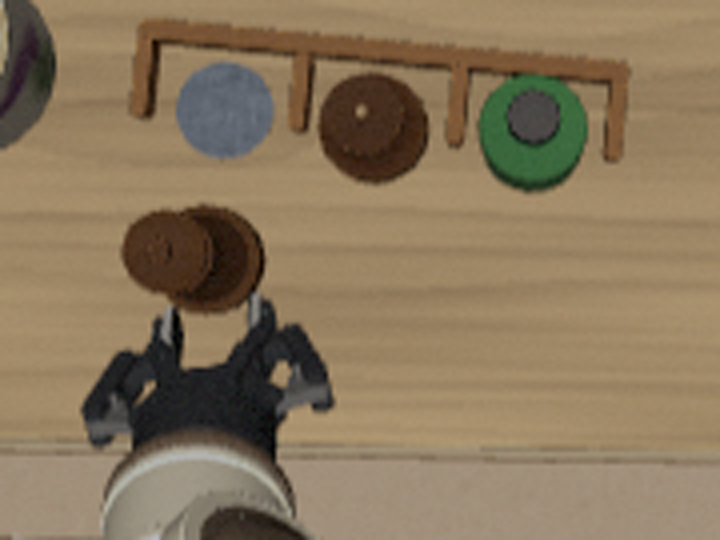

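View pics/scene11.png

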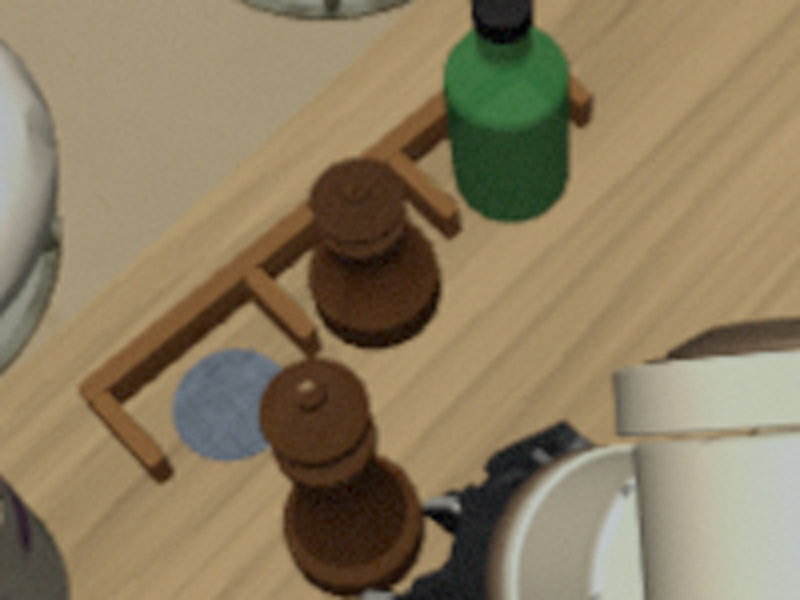

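```bash
python3 -m inch '[[[0,0.0033,0.001,0.0021,0,0,0],[0,0.0066,0.002,0.0041,0,0,0],[0,0.0099,0.003,0.0062,0,0,0],[0,0.0132,0.0041,0.0082,0,0,0],[0,0.0165,0.0051,0.0103,0,0,0],[0,0.0198,0.0061,0.0124,0,0,0],[0,0.0231,0.0071,0.0144,0,0,0],[0,0.0264,0.0082,0.0165,0,0,0]]]'; 
python3 - <<'E'
from nxt import *
nxt(([575.3,325.7,62],10,32))
from bench import vision
F={n:vision.grab_frame(n) for n in("scene","top")}
for n,(x0,y0,x1,y1) in {"scene":(180,190,380,340),"top":(190,200,370,335)}.items(): cv2.imwrite(f"pics/{n}12.png",cv2.resize(F[n]["image"][y0:y1,x0:x1],None,fx=4,fy=4,interpolation=cv2.INTER_CUBIC))
E
```

```text
t: 17.58
tcp_pos: [514.3, 330.8, 62.0]
tcp_rot: [-179.8, -32.3, 9.9]
contact_force: [-0.7, 0.6, -0.5]
grip_width: 42.7
17.575 [514.3 330.8  62. ] [ 31.4   5.5 113.1 -20.9  32.6 126.2] [-0.7  0.6 -0.5]
[0.0501 0.0156 0.0316] [-0.1 -0.3 -0.1]
```

View pics/top12.png

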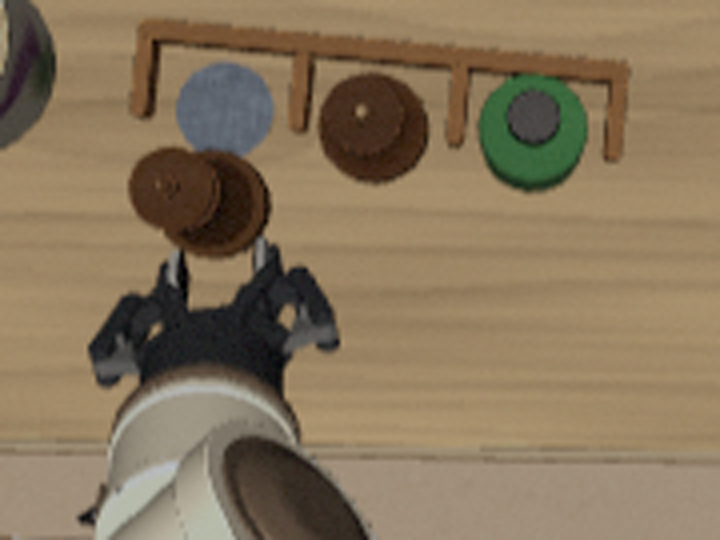

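View pics/scene12.png

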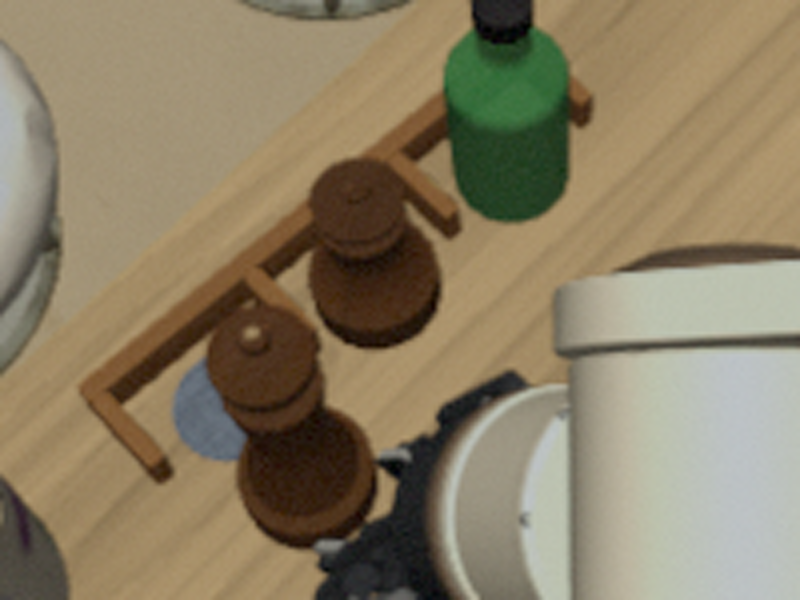

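```bash
python3 -m inch '[[[0,0.0031,0.001,0.0019,0,0,0],[0,0.0062,0.002,0.0039,0,0,0],[0,0.0093,0.003,0.0058,0,0,0],[0,0.0124,0.004,0.0078,0,0,0],[0,0.0155,0.005,0.0097,0,0,0],[0,0.0185,0.006,0.0116,0,0,0],[0,0.0216,0.007,0.0136,0,0,0],[0,0.0247,0.008,0.0156,0,0,0]]]'; 
python3 - <<'E'
from nxt import *
nxt(([575.3,325.2,62],10,32))
from bench import vision
F={n:vision.grab_frame(n) for n in("scene","top")}
for n,(x0,y0,x1,y1) in {"scene":(180,190,380,340),"top":(190,200,370,335)}.items(): cv2.imwrite(f"pics/{n}13.png",cv2.resize(F[n]["image"][y0:y1,x0:x1],None,fx=4,fy=4,interpolation=cv2.INTER_CUBIC))
E
```

```text
t: 18.68
tcp_pos: [544.4, 328.0, 62.0]
tcp_rot: [-179.8, -32.3, 9.9]
contact_force: [-1.5, -0.2, 0.7]
grip_width: 42.8
18.675 [544.4 328.   62. ] [ 29.2   8.  110.4 -18.9  32.2 122.7] [-1.5 -0.2  0.7]
[0.0253 0.0081 0.016 ] [-0.2 -0.3 -0.1]
```

View pics/top13.png

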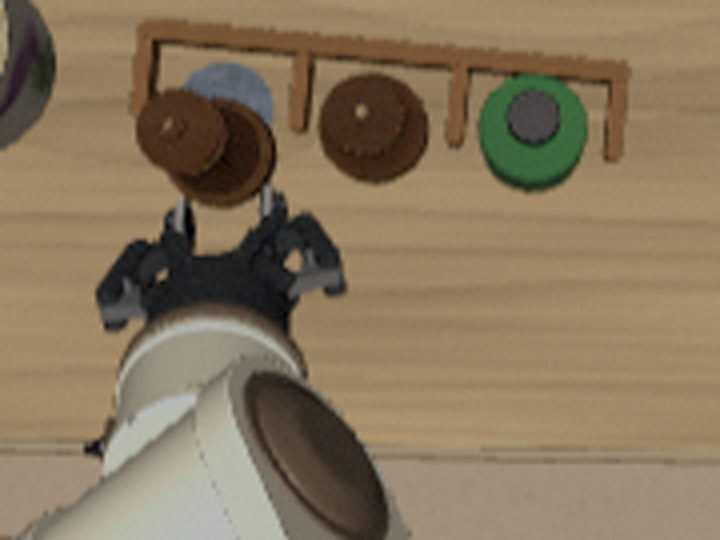

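View pics/scene13.png

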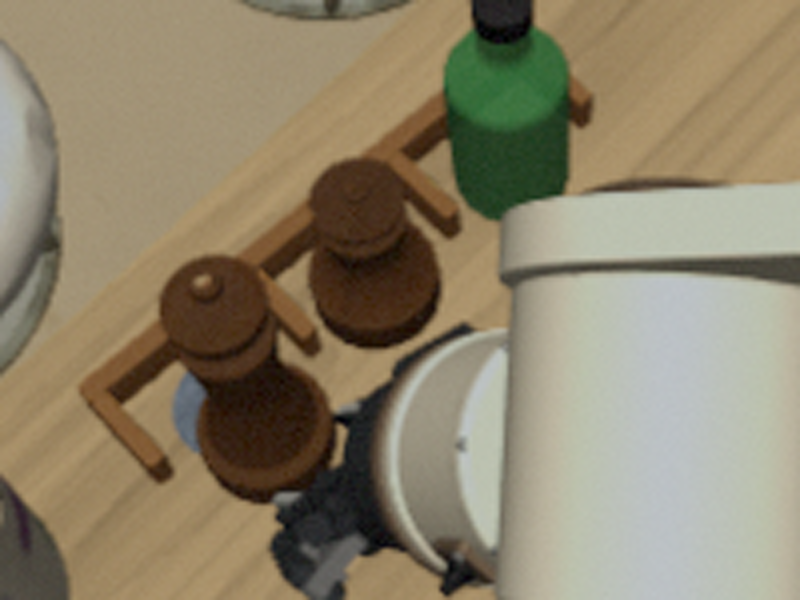

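```bash
python3 -m inch '[[[0,0.0025,0.0008,0.0016,0,0,0],[0,0.0049,0.0016,0.0031,0,0,0],[0,0.0074,0.0023,0.0047,0,0,0],[0,0.0098,0.0031,0.0062,0,0,0],[0,0.0115,0.0036,0.0073,0,0,0],[0,0.0131,0.0041,0.0083,0,0,0],[0,0.0148,0.0047,0.0094,0,0,0],[0,0.0164,0.0052,0.0104,0,0,0]]]'; 
python3 - <<'E'
from nxt import *
nxt(([575.3,325.2,62],10,32))
from bench import vision
F={n:vision.grab_frame(n) for n in("scene","top")}
for n,(x0,y0,x1,y1) in {"scene":(180,190,380,340),"top":(190,200,370,335)}.items(): cv2.imwrite(f"pics/{n}14.png",cv2.resize(F[n]["image"][y0:y1,x0:x1],None,fx=4,fy=4,interpolation=cv2.INTER_CUBIC))
E
```

```text
t: 19.77
tcp_pos: [564.3, 326.2, 61.9]
tcp_rot: [-179.8, -32.3, 9.9]
contact_force: [-1.1, 0.3, -0.5]
grip_width: 42.8
19.775 [564.3 326.2  61.9] [ 27.9   9.6 108.5 -17.7  32.1 120.4] [-1.1  0.3 -0.5]
[0.0091 0.0029 0.0056] [-0.1 -0.3 -0.1]
```

View pics/top14.png

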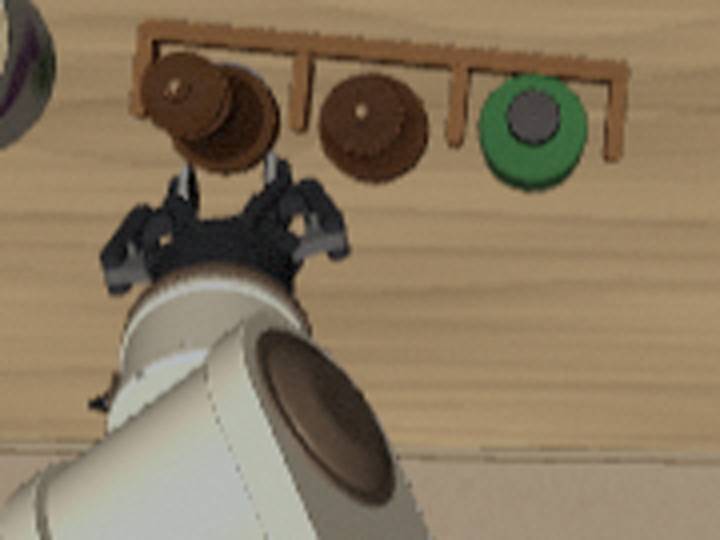

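View pics/scene14.png

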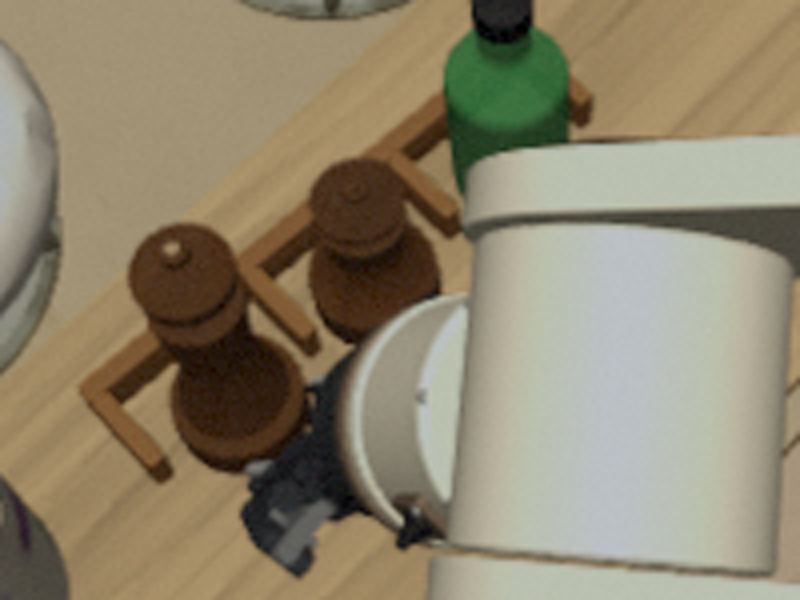

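```bash
python3 -m inch '[[[0,0.0008,0.0003,0.0005,0,0,0],[0,0.0016,0.0005,0.001,0,0,0],[0,0.0024,0.0008,0.0015,0,0,0],[0,0.0032,0.001,0.002,0,0,0],[0,0.0036,0.0011,0.0023,0,0,0],[0,0.0041,0.0013,0.0026,0,0,0]]]'; python3 -c "
from bench import env
for i in range(1): print(env.sense()['contact_force'])"; python3 -m inch '[[[0,0.0004,0.0001,0.0003,0,0,0],[0,0.0008,0.0003,0.0005,0,0,0]]]'
```

```text
t: 20.62
tcp_pos: [569.2, 325.8, 62.0]
tcp_rot: [-179.8, -32.3, 9.9]
contact_force: [-2.0, 0.1, -0.7]
grip_width: 42.8
[-2.02429807  0.13101741 -0.66477519]
t: 20.88
tcp_pos: [570.2, 325.7, 62.0]
tcp_rot: [-179.8, -32.3, 9.9]
contact_force: [-2.0, 0.4, -0.8]
grip_width: 42.7
```

```bash
python3 -m inch '[[[0,0.0003,0.0001,0.0002,0,0,0],[0,0.0006,0.0002,0.0004,0,0,0]]]'|sed -n '2p;4p';  python3 -m inch '[[[0,0.0003,0.0001,0.0002,0,0,0],[0,0.0006,0.0002,0.0004,0,0,0]]]'|sed -n '2p;4p'
```

```text
tcp_pos: [570.9, 325.6, 61.9]
contact_force: [-1.8, 0.5, 1.8]
tcp_pos: [571.7, 325.5, 61.9]
contact_force: [-2.4, -0.5, -0.9]
```

```bash
python3 - <<'E'
from nxt import *
from bench import vision
F={n:vision.grab_frame(n) for n in("scene","top")}
for n,(x0,y0,x1,y1) in {"scene":(180,190,380,340),"top":(200,195,300,270)}.items(): cv2.imwrite(f"pics/{n}15.png",cv2.resize(F[n]["image"][y0:y1,x0:x1],None,fx=4 if n=="scene" else 8,fy=4 if n=="scene" else 8,interpolation=cv2.INTER_CUBIC))
E
```

```text
(no output)
```

View pics/top15.png

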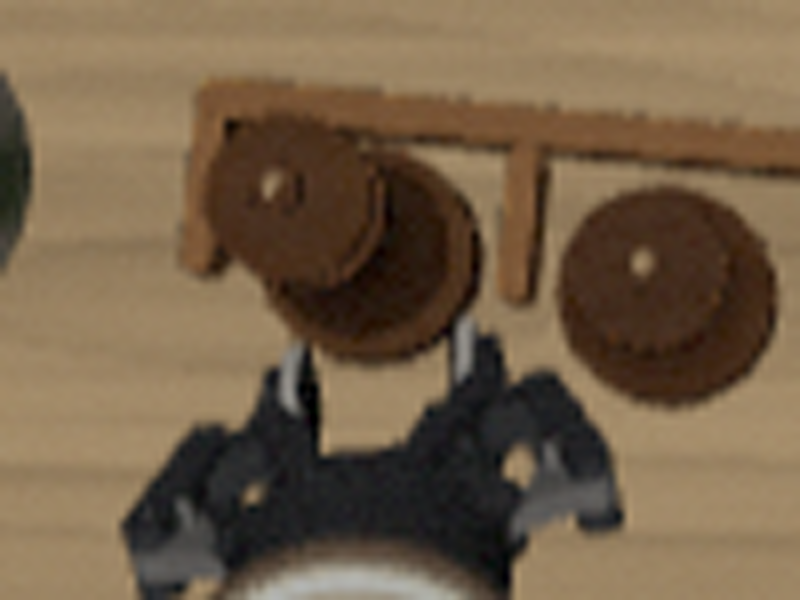

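```bash
python3 -m inch '[[[0,0.0003,0.0001,0.0002,0,0,0],[0,0.0006,0.0002,0.0004,0,0,0]]]'|sed -n '2p;4p';  python3 -m inch '[[[0,0.0003,0.0001,0.0002,0,0,0],[0,0.0005,0.0002,0.0003,0,0,0]]]'|sed -n '2p;4p'
```

```text
tcp_pos: [572.4, 325.5, 61.9]
contact_force: [-2.6, 0.4, 1.0]
tcp_pos: [573.0, 325.4, 61.9]
contact_force: [-1.2, 1.3, 0.4]
```

```bash
python3 -m inch '[[[0,0.0002,0.0001,0.0001,0,0,0],[0,0.0004,0.0001,0.0003,0,0,0]]]'|sed -n '2p;4p';  python3 -m inch '[[[0,0.0002,0.0001,0.0001,0,0,0],[0,0.0004,0.0001,0.0003,0,0,0]]]'|sed -n '2p;4p'
```

```text
tcp_pos: [573.6, 325.3, 61.9]
contact_force: [-1.8, -0.4, 0.7]
tcp_pos: [574.0, 325.3, 61.8]
contact_force: [-1.6, -0.2, 1.4]
```

```bash
python3 -m inch '[[[0,0.0002,0.0001,0.0001,0,0,0],[0,0.0004,0.0001,0.0003,0,0,0]]]'|sed -n '2p;4p'; python3 - <<'E'
from nxt import *
from bench import vision
F={n:vision.grab_frame(n) for n in("scene","top")}
for n,(x0,y0,x1,y1) in {"scene":(190,220,290,295),"top":(200,195,300,270)}.items(): cv2.imwrite(f"pics/{n}16.png",cv2.resize(F[n]["image"][y0:y1,x0:x1],None,fx=8,fy=8,interpolation=cv2.INTER_CUBIC))
E
```

```text
tcp_pos: [574.5, 325.3, 61.8]
contact_force: [-3.3, 0.6, 1.1]
```

View pics/top16.png

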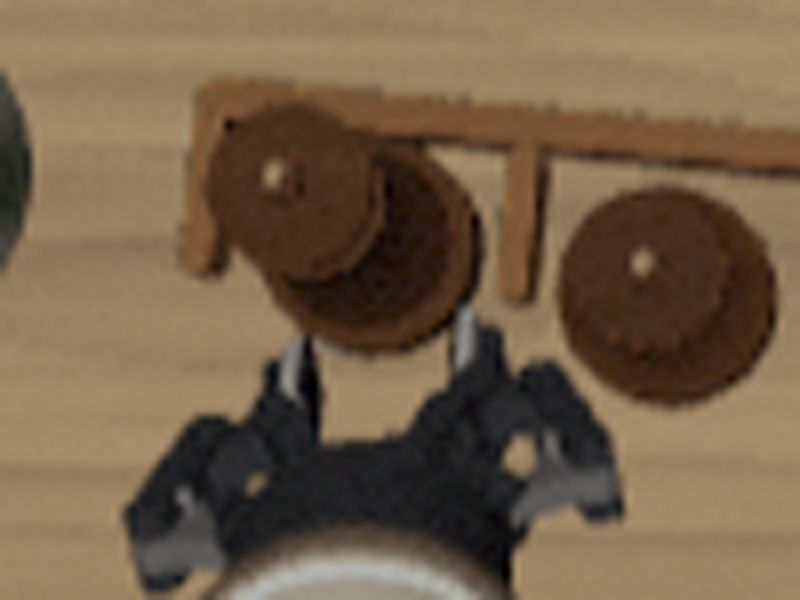

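View pics/scene16.png

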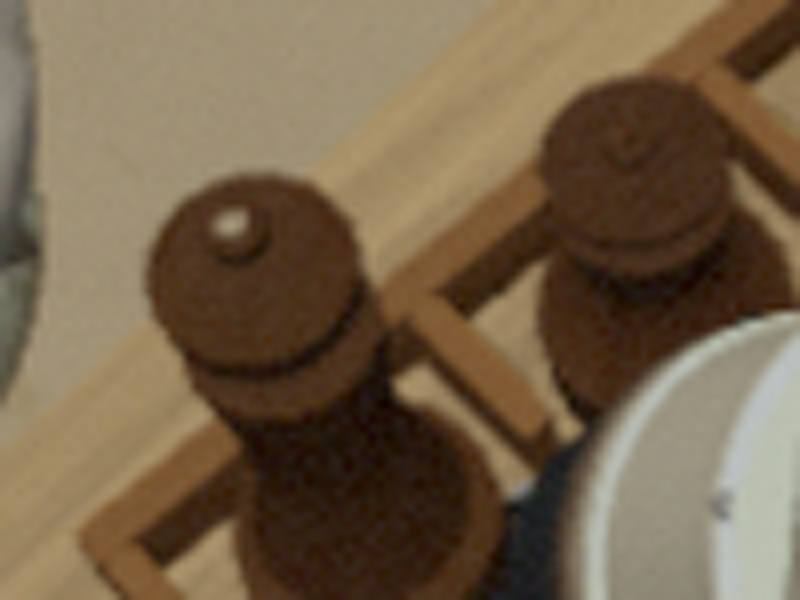

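```bash
python3 -m inch '[[[0,0.0003,0.0001,0.0002,0,0,0]]]'|sed -n '2p;4p';python3 -m inch '[[[0,0.0003,0.0001,0.0002,0,0,0]]]'|sed -n '2p;4p'
```

```text
tcp_pos: [574.8, 325.3, 61.7]
contact_force: [-6.2, -0.3, 2.8]
tcp_pos: [575.0, 325.2, 61.6]
contact_force: [-9.2, 1.1, 3.8]
```

The force rose from 3 to 9 N over about 0.5 mm of travel, so the foot is against the rail. I'll back straight out.

```bash
python3 -m inch '[[[0,-0.0008,0,-0.0005,0,0,0],[0,-0.002,0,-0.0013,0,0,0],[0,-0.0045,0,-0.0028,0,0,0],[0,-0.009,0,-0.0055,0,0,0],[0,-0.017,0,-0.0105,0,0,0],[0,-0.03,0,-0.019,0,0,0],[0,-0.045,0,-0.028,0,0,0],[0,-0.06,0,-0.0375,0,0,0]]]'; python3 - <<'E'
from nxt import *
st=env.sense();p=st["tcp_pos"]*1.
nxt((p+[-10,-5,120],10,32))
E
```

```text
t: 24.08
tcp_pos: [504.2, 312.7, 61.4]
tcp_rot: [-179.8, -32.3, 9.9]
contact_force: [0.4, -0.1, -0.4]
grip_width: 42.8
24.075 [504.2 312.7  61.4] [ 30.    3.4 115.6 -20.   31.9 124.3] [ 0.4 -0.1 -0.4]
[ 0.0551  0.0028 -0.1072] [-0.2 -0.3 -0.1]
```

```bash
python3 -m inch '[[[0,0.003,0,-0.02,0,0,0],[0,0.007,0,-0.04,0,0,0],[0,0.011,0,-0.065,0,0,0],[0,0.016,0,-0.095,0,0,0],[0,0.021,0,-0.128,0,0,0],[0,0.021,0,-0.128,0,0,0],[0,0.021,0,-0.128,0,0,0]]]'; python3 - <<'E'
from nxt import *
from bench import vision
F={n:vision.grab_frame(n) for n in("scene","top")}
for n,(x0,y0,x1,y1) in {"scene":(190,200,340,312),"top":(200,190,360,310)}.items(): cv2.imwrite(f"pics/{n}17.png",cv2.resize(F[n]["image"][y0:y1,x0:x1],None,fx=5,fy=5,interpolation=cv2.INTER_CUBIC))
for n in F: cv2.imwrite(f"pics/{n}17full.png",F[n]["image"])
E
```

```text
t: 24.95
tcp_pos: [455.2, 303.6, 180.3]
tcp_rot: [-179.8, -32.3, 9.9]
contact_force: [0.2, -0.1, 0.0]
grip_width: 42.7
```

View pics/top17.png

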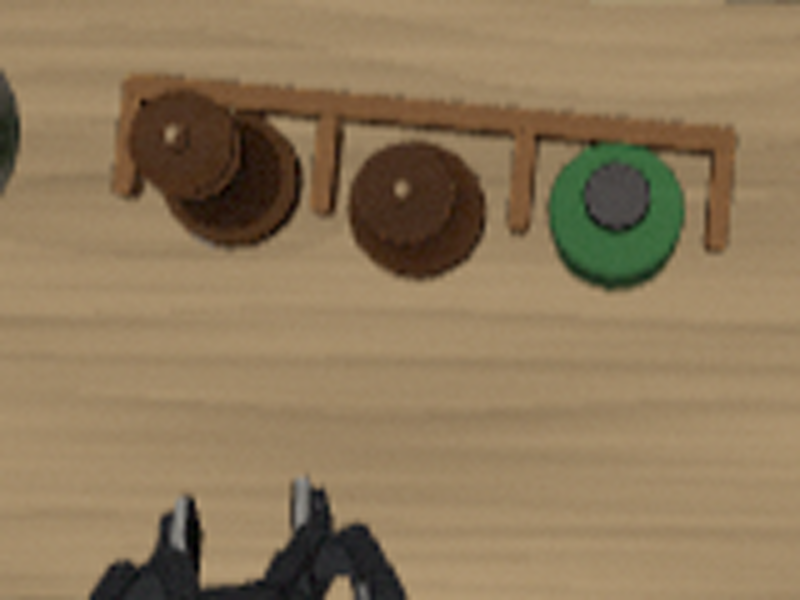

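View pics/scene17.png

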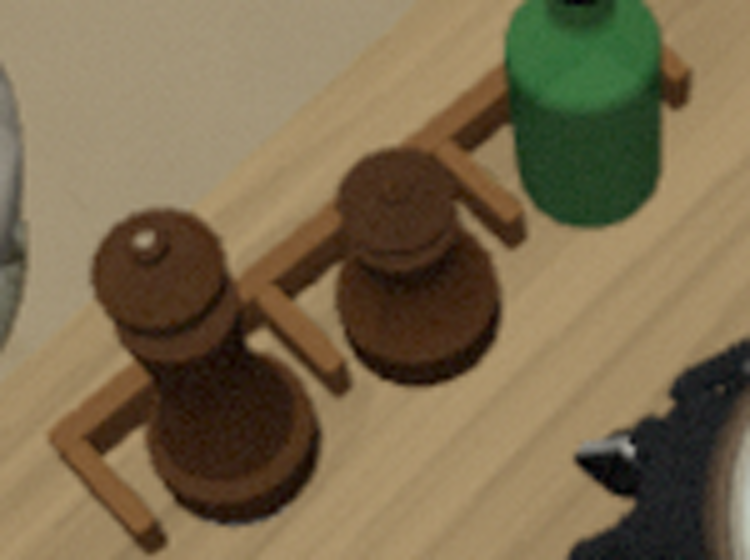

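View pics/scene17full.png

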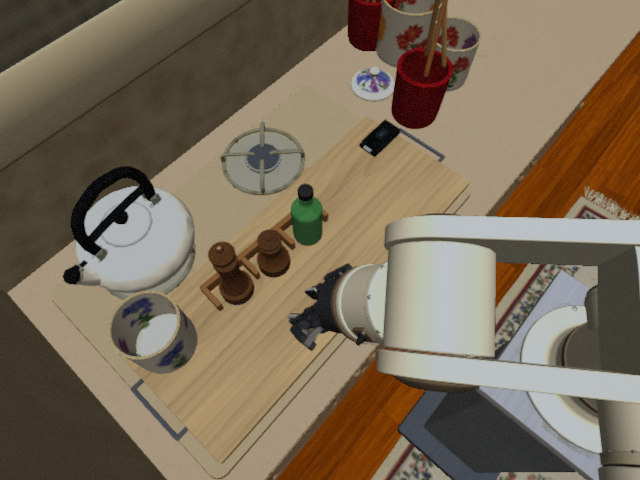

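The top view shows the mill's foot at about (246,225) full-frame, against the rail and 1–2 px past the pad centre. In the scene view it stands upright in the left bay at (235,285), the other items have not moved and the gripper is clear. I'm handing in.

```bash
python3 - <<'E'
from bench import env, close_job
s=env.sense(); print(s["t"],s["contact_force"],abs(s["joint_vel"]).max())
print(close_job())
E
```

```text
25.05 [ 9.27701841e-01 -8.96195229e-03  7.88628062e-04] 0.3680106391060125
the job is handed in; nothing more can be done
None
```

The pepper mill is in the empty left bay, standing upright with its foot against the back rail. I handed the job in at about 25 s. I slid it left, then forward, with half-open tilted fingertips cradling its foot about 16–18 mm above the board, then backed the arm off and up.

**Final checks:**
- **Rail contact:** the force rose from about 3 to 9 N over the last 0.5 mm or so, which I took as the foot reaching the rail. The limit is 25 N.
- **Position:** the top view puts the foot's centre 3–4 mm beyond the pad's centre, which fits a foot touching the rail. The limit is 18 mm.
- **Other items:** the salt mill, oil bottle, jar and phone look unmoved by eye in the last pictures; I did not measure them again.
- **Arm:** it is clear, with contact force at about zero.

**What went wrong or disagreed:**
- **Board touch:** while re-orienting between the two pushes, away from the mill, the fingers dipped near a wrist singularity and touched the cover board with about 45 N in total. I lifted off, checked that the mill had not moved, and carried on with less tilt.
- **Cameras:** the two views disagreed by about 2–3 mm, so I used their average.

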